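Load, dock and lock the donor-badge press

TASK

Load the badge press for the next run of donor badges: seat every whole badge shell face up and flat in a cavity of its own shape while the die tray is pulled out, and throw every shell with a broken edge or corner into the yellow scrap bin. Once all whole shells are loaded, push the tray fully home and then turn the red lever all the way round to lock it. Leave the hand-gel bottle, the tape roll and the mug where they stand.

Things in the scene. Friction and masses are not known exactly. Their poses are not given: they have to be found in the camera images.
- round_1: whole round badge shell, 40 mm across, 12 mm thick, lying face up: red plastic with a white face and a small red drop on it. Origin: centre of its underside; z points up out of the white face. May be absent.
- round_2: whole round badge shell, 40 mm across, 12 mm thick, lying face up: red plastic with a white face and a small red drop on it. Origin: centre of its underside; z points up out of the white face. May be absent.
- square_1: whole square badge shell, 38 by 38 mm, sides along its x and y, 12 mm thick, lying face up: red plastic with a white face and a small red drop on it. Origin: centre of its underside; z points up out of the white face. May be absent.
- square_2: whole square badge shell, 38 by 38 mm, sides along its x and y, 12 mm thick, lying face up: red plastic with a white face and a small red drop on it. Origin: centre of its underside; z points up out of the white face. May be absent.
- broken_round_1: broken round badge shell: 40 mm across but with one side broken off straight, leaving a D whose flat faces its +x, 8 mm from the centre; full 40 mm wide along its y, 12 mm thick, lying face up: red plastic with a white face and a small red drop on it. Origin: centre of its underside; z points up out of the white face. (Centre: that of the full circle.) May be absent.
- broken_round_2: broken round badge shell: 40 mm across but with one side broken off straight, leaving a D whose flat faces its +x, 8 mm from the centre; full 40 mm wide along its y, 12 mm thick, lying face up: red plastic with a white face and a small red drop on it. Origin: centre of its underside; z points up out of the white face. (Centre: that of the full circle.) May be absent.
- broken_square_1: broken square badge shell: 38 by 38 mm, sides along its x and y, with the corner at +x +y broken off straight (18 mm off each of its two sides), 12 mm thick, lying face up: red plastic with a white face and a small red drop on it. Origin: centre of its underside; z points up out of the white face. (Centre: that of the full square.) May be absent.
- broken_square_2: broken square badge shell: 38 by 38 mm, sides along its x and y, with the corner at +x +y broken off straight (18 mm off each of its two sides), 12 mm thick, lying face up: red plastic with a white face and a small red drop on it. Origin: centre of its underside; z points up out of the white face. (Centre: that of the full square.) May be absent.
- round_cavity_a (a point): round die cavity, 43 mm across, 6 mm deep, dark floor, in the aluminium die tray. The point is the centre of its floor; the tray's top face is 6 mm above, so a seated shell has its origin at this point and stands 6 mm proud. Axes as the tray's: x is the direction the tray slides into the press, z up. In a row along y, 54 mm apart, in the order round a, square a, round b, square b from +y to -y; the metal runs 50 mm either way of the centre along x.
- round_cavity_b (a point): round die cavity, 43 mm across, 6 mm deep, dark floor, in the aluminium die tray. The point is the centre of its floor; the tray's top face is 6 mm above, so a seated shell has its origin at this point and stands 6 mm proud. Axes as the tray's: x is the direction the tray slides into the press, z up. In a row along y, 54 mm apart, in the order round a, square a, round b, square b from +y to -y; the metal runs 50 mm either way of the centre along x.
- square_cavity_a (a point): square die cavity, 41 by 41 mm, 6 mm deep, dark floor, in the aluminium die tray. The point is the centre of its floor; the tray's top face is 6 mm above, so a seated shell has its origin at this point and stands 6 mm proud. Axes as the tray's: x is the direction the tray slides into the press, z up. In a row along y, 54 mm apart, in the order round a, square a, round b, square b from +y to -y; the metal runs 50 mm either way of the centre along x.
- square_cavity_b (a point): square die cavity, 41 by 41 mm, 6 mm deep, dark floor, in the aluminium die tray. The point is the centre of its floor; the tray's top face is 6 mm above, so a seated shell has its origin at this point and stands 6 mm proud. Axes as the tray's: x is the direction the tray slides into the press, z up. In a row along y, 54 mm apart, in the order round a, square a, round b, square b from +y to -y; the metal runs 50 mm either way of the centre along x.
- tray_knob (a point): top centre of the black upright knob on the front tab of the die tray: a cylinder 18 mm across standing 30 mm above the tab, top 54 mm above the table, 78 mm in front of (-x of) the row of cavities. Axes as the tray's.
- die_tray (a joint): slide of the die tray in m: 0 pulled right out towards the robot, 0.060 fully home against the press. It runs along +x of the tray_knob and cavity frames. Friction about 3 N; it stays where it is left. The cavities stay uncovered and in reach when it is home. Nothing but the order of the job stops the lever being turned early.
- lever_post (a point): top centre of the black upright post at the end of the red locking lever: a cylinder 16 mm across standing 32 mm above the lever, top 78 mm above the table. The lever is 16 mm wide; post 72 mm from the pivot.
- lever_pivot (a point): pivot of the locking lever, on the press's right front corner (vertical axis), 36 mm above the table: underside of the lever. Axes as the press's: x is the way the tray slides in.
- lock_lever (a joint): angle of the locking lever in rad: at 0 (open) it points from the pivot along -x of lever_pivot, towards the robot; it grows clockwise seen from above, to 1.5 (locked), where it points almost along +y across the front of the docked tray. Friction about 0.12 N m; it stays where it is left.
- press: low bench badge press: grey base plate 290 by 280 by 12 mm, white housing behind the tray 87 mm high with a red stripe, its front face 95 mm in +x of this origin. Fixed; origin on the table, x the way the tray slides in.
- scrap_bin: yellow open-topped scrap bin, 150 by 150 mm outside, walls 5 mm thick and 60 mm high, floor 5 mm. Fixed; origin at the centre of its underside, sides along x and y.
- sanitizer: bystander: hand-gel bottle, 56 mm across, 150 mm tall, origin at its foot.
- tape_roll: bystander: white roll of tape lying flat, 84 mm across, 25 mm high, origin at its foot.
- mug: bystander: white mug, 76 mm across, 90 mm tall, origin at its foot.
Mind the look-alikes: they are no part of the job. Leave any green, orange or purple look-alike of the broken_round_1 alone.

How it is judged (in metres and radians):
On the way, in this order (a step that is already met when the one before it is completed fails the run):
1. every whole shell present lies flat on the floor of a cavity of its own shape (before the tray is home) (((horizontal distance between round_1 and round_cavity_a below 0.004 m and z of round_1 in the frame of round_cavity_a between -0.002 and 0.002 m and angle between round_1's own z axis and vertical below 0.08 rad) or (horizontal distance between round_1 and round_cavity_b below 0.004 m and z of round_1 in the frame of round_cavity_b between -0.002 and 0.002 m and angle between round_1's own z axis and vertical below 0.08 rad)) and ((horizontal distance between round_2 and round_cavity_a below 0.004 m and z of round_2 in the frame of round_cavity_a between -0.002 and 0.002 m and angle between round_2's own z axis and vertical below 0.08 rad) or (horizontal distance between round_2 and round_cavity_b below 0.004 m and z of round_2 in the frame of round_cavity_b between -0.002 and 0.002 m and angle between round_2's own z axis and vertical below 0.08 rad)) and ((horizontal distance between square_1 and square_cavity_a below 0.004 m and z of square_1 in the frame of square_cavity_a between -0.002 and 0.002 m and angle between square_1's own z axis and vertical below 0.08 rad) or (horizontal distance between square_1 and square_cavity_b below 0.004 m and z of square_1 in the frame of square_cavity_b between -0.002 and 0.002 m and angle between square_1's own z axis and vertical below 0.08 rad)) and ((horizontal distance between square_2 and square_cavity_a below 0.004 m and z of square_2 in the frame of square_cavity_a between -0.002 and 0.002 m and angle between square_2's own z axis and vertical below 0.08 rad) or (horizontal distance between square_2 and square_cavity_b below 0.004 m and z of square_2 in the frame of square_cavity_b between -0.002 and 0.002 m and angle between square_2's own z axis and vertical below 0.08 rad))), for 0.2 s.
2. the die tray is pushed home, with the lever not yet locked (value of joint die_tray above 0.055 m and value of joint lock_lever below 1.2 rad), for 0.2 s.
3. the lever is turned to lock the tray that is home (value of joint die_tray above 0.055 m and value of joint lock_lever above 1.35 rad), for 0.2 s.
At the end, for the whole second after the job is handed in: Every whole shell present lies flat in a cavity of its own shape (within 4 mm of its centre and 2 mm of its floor, tilted less than 0.08 rad), every broken shell present lies inside the scrap bin, below its rim, the tray is within 5 mm of home (above 0.055 m) and the lever is beyond 1.35 rad (all of step 1 and all of step 3 and x of broken_round_1 in the frame of scrap_bin between -0.07 and 0.07 m and y of broken_round_1 in the frame of scrap_bin between -0.07 and 0.07 m and z of each of broken_round_1, broken_round_2, broken_square_1, broken_square_2 in the frame of scrap_bin below 0.06 m and x of broken_round_2 in the frame of scrap_bin between -0.07 and 0.07 m and y of broken_round_2 in the frame of scrap_bin between -0.07 and 0.07 m and x of broken_square_1 in the frame of scrap_bin between -0.07 and 0.07 m and y of broken_square_1 in the frame of scrap_bin between -0.07 and 0.07 m and x of broken_square_2 in the frame of scrap_bin between -0.07 and 0.07 m and y of broken_square_2 in the frame of scrap_bin between -0.07 and 0.07 m); the robot touches nothing.
It fails at once if the sanitizer is moved more than 3 cm (distance of sanitizer from where it was at the start of the episode above 0.03 m).
It fails at once if the tape_roll is moved more than 3 cm (distance of tape_roll from where it was at the start of the episode above 0.03 m).
It fails at once if the mug is moved more than 3 cm (distance of mug from where it was at the start of the episode above 0.03 m).
Of round_1, square_1, round_2, square_2 only 3 to 4 are there at a start; the rules pass over those that are not, and their reading is None.
Of broken_round_1, broken_round_2, broken_square_1, broken_square_2 only 3 to 4 are there at a start; the rules pass over those that are not, and their reading is None.
At some moment in a run one of round_1, square_1, round_2, square_2, broken_round_1, broken_round_2, broken_square_1, broken_square_2 may be knocked a few centimetres aside while the robot is not near it.
Once in a run the grip may slacken for a moment while it holds something.
It also fails if it takes over 210 s, if anything falls off the work surface, if the arm or the gripper's body presses on something with over 40 N, if the wrist force passes 120 N, or if a joint passes its speed limit or range.

ROBOT

A 6-joint arm with a two-finger parallel gripper is mounted at the origin on the work surface. World frame = base frame: x ahead of the robot, y to its left, z up, the work surface at z = 0. Lengths are in mm, angles in rad, forces in N, time in s.
With the tool pointing down it reaches from about 275 to 1000 mm from the base axis. Payload 8.4 kg.
Tool frame: the origin (TCP) lies between the finger pads; the fingertips stand r.tips_ahead ahead of it and the grasp point (between the pads) lies 6 mm ahead of it (r.tips_ahead is the distance from the TCP to the fingertips, in mm); z points along the fingers, y is the line along which they close (so a half turn about z gives the same grasp; the last joint's range is limited). The gripper opens to 85 mm and grips with 20 to 120 N. Pads are 22 mm wide; open, the fingers measure 114 mm over their backs; the gripper's body (76 mm by 85 mm) begins 54 mm behind the grasp point. The pads swing forward as they close: fully open they stand 13 mm farther back than shut.
Start: joints at [-0.002, 0.353, 1.633, -0, 1.155, -0.002], TCP at [625.002, -0, 256.281] pointing down, gripper open.
Joint ranges: [-2.63, 2.63], [-0.92, 2.1], [0.06, 2.66], [-1.3, 4.44], [0, 2.69], [-3.02, 3.02]. Speed limits (rad/s): [2.22, 2.22, 2.79, 3.14, 3.14, 3.14].

INTERFACE

Orientations are given as [roll, pitch, yaw] about the fixed x, y, z axes, in that order (R = Rz(yaw) Ry(pitch) Rx(roll)).
In Python, from rig import r gives the robot as it stands.
- The arm moves only by the tool carry_out, never from a script. Its arguments are lists of equal length, an entry for each row: "delta_pos": the shift along the tool's x, y, z in m, a list of three; "rot": the turn, a rotation vector about the tool's x, y, z in degrees, a list of three. A call has 1 to 8 rows; each row is the pose to reach, as a shift and turn from the pose commanded when the call began, along the tool's axes at that moment; what a row does not reach only later rows make up. A row lasts 1/8 s, in which the tool goes at most 62.5 mm and 10.7 degrees, less where a joint would pass 70% of its speed; a pose out of reach is approached as far as the arm can. A call with a gripper value outside its range is refused whole. "claw" is the finger opening in m, from 0 to 0.0854, set as the call begins (left out, the last holds). The fingers move at their own pace and stop on an object; "grip_force" is the grip in N (left out, the last holds). Time passes only in rows, so rows that repeat a pose let the fingers close. It gives the time, the measured TCP pose, the force, the opening and the grip force at its end, in the units of the state.
- r.sense(): the state, without advancing time (a new reading comes with each control period).
- r.grab_frame(name): name is "scene" or "side" or "wrist"; returns the picture (480x640x3 uint8, blue, green, red); there is no depth.
- r.camera_info(name): a dict with "fx", "fy", "cx", "cy" (pixels), "pose" (4x4, takes a point from camera to world coordinates); the wrist camera has in their place "hand_eye" (4x4, takes a point from camera to tool coordinates, whose origin is the TCP and whose axes are the flange's). Camera axes: x right, y down, z forward; pixel columns grow to the right and rows downward; lengths in mm; the calibration is good to about 2 mm. The wrist camera is an equidistant fisheye: a pixel r from the principal point sees the ray r / f radians off the axis. A picture is of the moment at which its call begins: read the wrist's pose just before it. camera_info takes no time and is no camera call.
- r.sign_off(): hands the job in; it is judged then, once.
Trained networks look in the newest picture that a camera, given by its name, has taken for a name from the list of things; names that differ only in an ending like _2 or _b are one class to them, and where a whole thing is asked for, a point or a joint stands for the part that bears it (a point fixed in the world has none). Each returns a list of dicts, best first, with "p" (0 to 1); they miss things now and then, are a little off and sometimes report something else, mostly with a low value. They report only what shows in the picture. A call takes as long as a camera call. They do not tell look-alikes from the thing itself.
- r.recognise(thing, camera): "box" ([left, top, right, bottom] in pixels, round what is visible of it).
- r.cut_out(thing, camera): "mask" (480x640 bool, what is visible of it) and "box" ([left, top, right, bottom] in pixels, round what is visible of it).
The state is a dict: "clock": time; "qpos": joint angles; "qvel": joint speeds; "joint_efforts": joint torques, N m; "eef_pos": TCP position; "tcp_rot": TCP orientation; "contact_force": force on the tool from outside, world axes, zero at the start; "wrist_torque": the same for the moment, N m; "opening": opening from 0.0 (shut) to 1.0 (fully open); "grasp_force": force on a finger pad.
Only numpy, scipy, OpenCV 4.12 (cv2) and the standard library are available. Lean on these libraries where they do the work, as an engineer would, in place of code of your own. Each camera call takes 0.05 s, during which the arm holds its last target. There are 200 camera calls.

## Working session

There is one attempt and no reset: what is moved stays moved. The work goes in short steps, Python scripts to look and compute and a tool call to move; the robot and the scene stay as the last step left them, time stands still between calls to the robot, and variables do not carry over. Pictures are saved under pics/ and viewed, at most 14 in all, crops included, and the job is handed in when it is done.

Besides the shell and the picture viewer there is one more tool, called after "Request:" in YAML: its name, and indented under it one key for each argument. carry_out: Moves the arm, as the interface text tells. Its arguments: {"type":"object","properties":{"delta_pos":{"type":"array","items":{"type":"array","items":{"type":"number"}}},"rot":{"type":"array","items":{"type":"array","items":{"type":"number"}}},"claw":{"type":"number"},"grip_force":{"type":"number"}},"required":["delta_pos","rot"]}

```bash
ls; mkdir -p pics
python3 - <<'E'
from rig import r
import cv2,numpy as np
np.set_printoptions(precision=4,suppress=True)
print(r.sense(), r.tips_ahead)
for n in("scene","side","wrist"):
    cv2.imwrite(f"pics/{n}0.png",r.grab_frame(n)); print(n,r.camera_info(n))
E
```

```text
pics
{'clock': 0.0, 'qpos': array([-0.0024,  0.3537,  1.6341, -0.    ,  1.1552, -0.0024]), 'qvel': array([ 0.0006,  0.0008,  0.0008, -0.0022, -0.0012, -0.0014]), 'joint_efforts': array([ -0.002 , -60.5236, -34.2063,  -0.0003,   0.0095,   0.    ]), 'eef_pos': array([624.5465,   0.0013, 255.5433]), 'tcp_rot': array([-3.1401,  0.    ,  1.5708]), 'contact_force': array([ 0.3785, -0.2507,  0.1433]), 'wrist_torque': array([0.0246, 0.0031, 0.014 ]), 'grasp_force': 0.0, 'opening': 0.9956056053574796} 25.0
scene {'fx': 439.17994340873145, 'fy': 439.17994340873145, 'cx': 325.0675401878756, 'cy': 243.47861834840757, 'pose': array([[  -0.8055,    0.3481,   -0.4796, 1061.6882],
       [   0.5926,    0.4756,   -0.6501,  635.722 ],
       [   0.0018,   -0.8079,   -0.5894,  665.0855],
       [   0.    ,    0.    ,    0.    ,    1.    ]])}
side {'fx': 442.51245745066706, 'fy': 442.51245745066706, 'cx': 320.5443235239385, 'cy': 240.72979362034363, 'pose': array([[   0.8793,   -0.2888,    0.3788,  197.7317],
       [  -0.4761,   -0.5552,    0.6819, -686.4753],
       [   0.0134,   -0.78  ,   -0.6257,  682.4303],
       [   0.    ,    0.    ,    0.    ,    1.    ]])}
wrist {'fx': 371.64829954431775, 'fy': 371.64829954431775, 'cx': 314.4511216684897, 'cy': 241.2283070920832, 'hand_eye': array([[  -0.0013,   -0.956 ,   -0.2932,   74.662 ],
       [   1.    ,   -0.0011,   -0.0011,   -0.8342],
       [   0.0007,   -0.2932,    0.956 , -117.061 ],
       [   0.    ,    0.    ,    0.    ,    1.    ]])}
```

View pics/scene0.png

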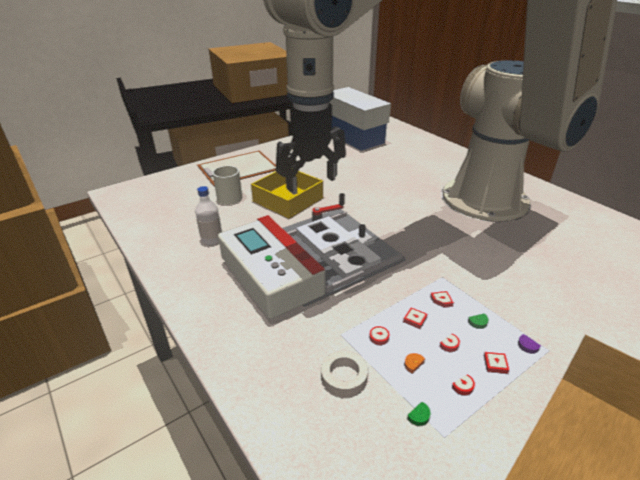

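View pics/side0.png

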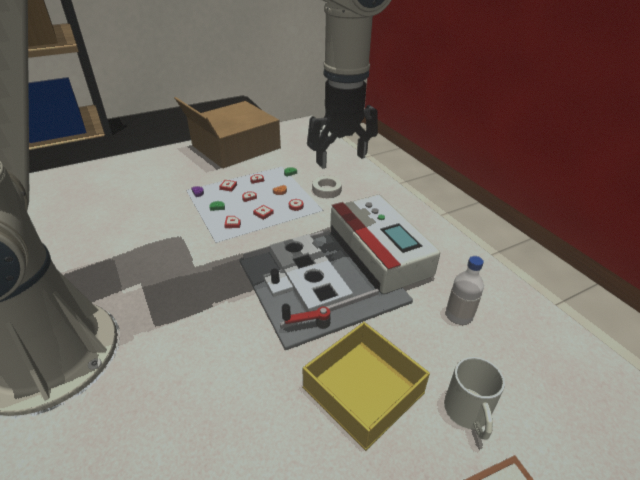

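View pics/wrist0.png

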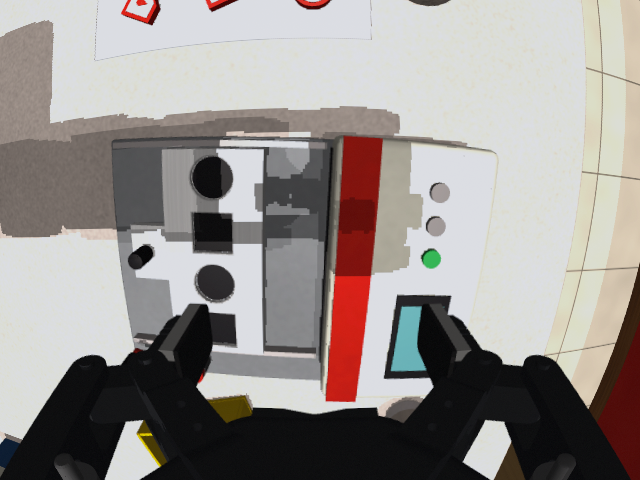

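Scene picture: the paper sheet carries red shells at (442,298), (415,317), (380,334), (450,342), (497,362), (463,384). Green, orange and purple look-alikes lie at (479,320), (420,413), (415,361), (529,343). The tape roll is at (345,373). In the side picture the bin is at (365,380) and the knob at (275,277).

```bash
cat > h.py <<'E'
from rig import r
import cv2,numpy as np
from scipy.spatial.transform import Rotation as Rn
np.set_printoptions(precision=1,suppress=True)
def T(s=None):
    s=s or r.sense(); M=np.eye(4); M[:3,:3]=Rn.from_euler('xyz',s['tcp_rot']).as_matrix(); M[:3,3]=s['eef_pos']; return M
def rays(name,px,tcp=None):
    c=r.camera_info(name); px=np.atleast_2d(np.asarray(px,float))
    u=(px-[c['cx'],c['cy']])/[c['fx'],c['fy']]
    if name=='wrist':
        P=(T() if tcp is None else tcp)@c['hand_eye']; th=np.linalg.norm(u,axis=1,keepdims=True)
        d=np.hstack([u*np.sinc(th/np.pi),np.cos(th)])
    else:
        P=c['pose']; d=np.hstack([u,np.ones((len(u),1))])
    return P[:3,3],d@P[:3,:3].T
def plane(name,px,z,tcp=None):
    o,d=rays(name,px,tcp); return (o+d*((z-o[2])/d[:,2])[:,None])[:,:2]
def tri(obs):  # list of (origin, dir)
    A=0;b=0
    for o,d in obs:
        d=d/np.linalg.norm(d); Q=np.eye(3)-np.outer(d,d); A=A+Q; b=b+Q@o
    x=np.linalg.solve(A,b); res=[np.linalg.norm(np.cross(d/np.linalg.norm(d),x-o)) for o,d in obs]
    return x,max(res)
def ctr(m):
    ys,xs=np.nonzero(m); return [xs.mean(),ys.mean()]
def shot(name,fn=None):
    M=T(); im=r.grab_frame(name)
    if fn: cv2.imwrite('pics/'+fn,im)
    return im,M
E
python3 - <<'E'
from h import *
print(plane('scene',[(442,298),(415,317),(380,334),(450,342),(497,362),(463,384),(345,373),(420,413)],12))
for t in('tray_knob','lever_post','scrap_bin','press'):
    o=[]
    for n in('scene','side'):
        d=r.recognise(t,n)
        print(t,n,[(x['box'],round(x['p'],2)) for x in d[:2]])
        b=d[0]['box']; o.append([a[0] if 0 else a for a in (lambda q:(q[0],q[1][0]))(rays(n,[((b[0]+b[2])/2,(b[1]+b[3])/2)]))])
    print(tri(o))
E
```

```text
[[444.9 225.2]
 [533.  230.7]
 [622.1 222.7]
 [526.9 317.8]
 [494.2 401.1]
 [582.9 395.4]
 [735.4 254.6]
 [685.2 390.4]]
tray_knob scene [([298.3, 217.0, 378.8, 279.8], 0.68)]
tray_knob side [([239.9, 197.7, 437.6, 348.7], 0.75), ([262.1, 232.5, 354.0, 309.2], 0.73)]
(array([552.7, -59.2,  19.2]), np.float64(36.03725737807697))
lever_post scene [([313.6, 193.4, 344.3, 213.9], 0.62)]
lever_post side [([279.9, 302.4, 332.6, 319.8], 0.58), ([259.2, 234.1, 352.2, 311.2], 0.5)]
(array([ 451.1, -177. ,   55.8]), np.float64(1.2895600037213895))
scrap_bin scene [([250.1, 172.5, 325.1, 218.4], 0.93)]
scrap_bin side [([303.9, 319.8, 429.0, 450.8], 0.64), ([262.5, 238.0, 353.2, 307.0], 0.42)]
(array([ 481. , -342.6,   14.7]), np.float64(2.439285066435229))
press scene [([218.1, 194.3, 407.6, 321.9], 0.81)]
press side [([238.8, 191.1, 438.3, 348.5], 0.81)]
(array([589.5, -60.1,   7.8]), np.float64(3.479582998861534))
```

Request:
carry_out:
  delta_pos:
    - [0.3, -0.09, 0.0]
    - [0.3, -0.09, 0.0]
    - [0.3, -0.09, 0.0]
    - [0.3, -0.09, 0.0]
    - [0.3, -0.09, 0.0]
    - [0.3, -0.09, 0.0]
    - [0.3, -0.09, 0.0]
    - [0.3, -0.09, 0.0]
  rot:
    - [0, 0, 0]
    - [0, 0, 0]
    - [0, 0, 0]
    - [0, 0, 0]
    - [0, 0, 0]
    - [0, 0, 0]
    - [0, 0, 0]
    - [0, 0, 0]

```text
clock: 1.55
eef_pos: [535.4, 298.8, 256.3]
tcp_rot: [-3.142, 0.0, 1.569]
contact_force: [0.7, 0.6, -0.1]
opening: 1.002
grasp_force: 0.0
```

Run:
```python
from h import *
im,M=shot('wrist','w1.png'); np.savez('v1.npz',im=im,M=M); print(M)
for t in('round_1','square_1','broken_round_1','broken_square_1'):
    print(t,[(np.round(x['box']),round(x['p'],2)) for x in r.recognise(t,'wrist')])
```

```text
[[  0.    1.   -0.  535.4]
 [  1.   -0.   -0.  298.8]
 [ -0.   -0.   -1.  256.3]
 [  0.    0.    0.    1. ]]
round_1 [(array([374., 254., 417., 296.]), 0.55), (array([268., 398., 353., 413.]), 0.26)]
square_1 [(array([241.,  77., 296., 130.]), 0.91), (array([286., 246., 331., 292.]), 0.77)]
broken_round_1 [(array([279., 169., 324., 197.]), 0.98), (array([192., 177., 228., 211.]), 0.89), (array([371., 184., 410., 213.]), 0.76), (array([171.,  84., 205., 119.]), 0.73), (array([338.,  91., 382., 121.]), 0.65), (array([443., 104., 479., 135.]), 0.58)]
broken_square_1 [(array([210., 253., 247., 296.]), 0.89)]
```

View pics/w1.png

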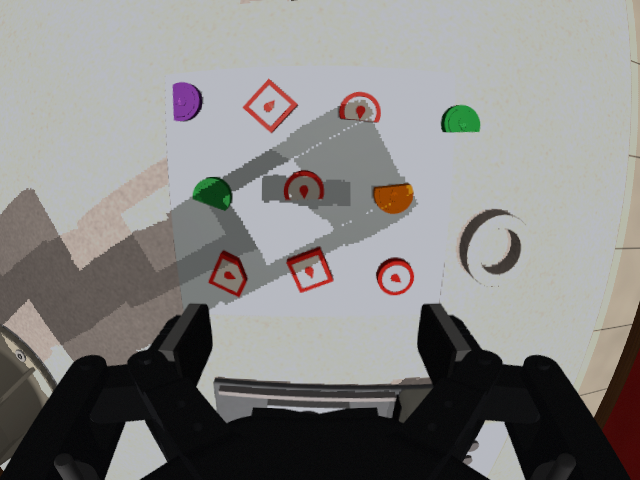

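Request:
carry_out:
  delta_pos:
    - [0.08, 0.0, 0.0]
    - [0.08, 0.0, 0.0]
    - [0.08, 0.0, 0.0]
  rot:
    - [0, 0, 0]
    - [0, 0, 0]
    - [0, 0, 0]

```text
clock: 2.17
eef_pos: [534.8, 380.5, 255.9]
tcp_rot: [-3.141, 0.0, 1.572]
contact_force: [-0.0, -0.3, -0.2]
opening: 0.998
grasp_force: 0.0
```

View w1: whole squares at (269,105) and (310,269), whole round at (396,275). Broken rounds are at (360,107) (flat towards the bottom) and (303,189), and a broken square is at (228,273). That makes 3 whole and 3 broken. The purple, green and orange Ds are look-alikes. I'll triangulate and confirm in an enlarged rectified view.

```bash
cat >> h.py <<'E'
def pix(xyz,M):  # world->wrist pixel
    c=r.camera_info('wrist'); q=(np.linalg.inv(M@c['hand_eye'])@np.c_[xyz,np.ones(len(xyz))].T)[:3].T
    rho=np.hypot(q[:,0],q[:,1]); th=np.arctan2(rho,q[:,2]); k=(th/np.maximum(rho,1e-9))[:,None]
    return q[:,:2]*k*[c['fx'],c['fy']]+[c['cx'],c['cy']]
def rect(im,M,x0,x1,y0,y1,z,s=2):  # top-down: col = x*s, row = (y1-y)*s
    X,Y=np.meshgrid(np.arange(x0,x1,1/s),np.arange(y1,y0,-1/s))
    p=pix(np.c_[X.ravel(),Y.ravel(),np.full(X.size,z)],M).astype(np.float32).reshape(X.shape+(2,))
    return cv2.remap(im,p,None,cv2.INTER_LINEAR)
def redmask(im):
    h=cv2.cvtColor(im,cv2.COLOR_BGR2HSV); return (((h[...,0]<7)|(h[...,0]>172))&(h[...,1]>120)&(h[...,2]>50)).astype(np.uint8)
def shells(im,M,box,z=12,s=4,amin=500):
    """rim outlines of red shells in rectified top-down picture: centre, rect, area"""
    x0,x1,y0,y1=box; R=rect(im,M,*box,z,s); m=redmask(R)
    cs,_=cv2.findContours(m,cv2.RETR_EXTERNAL,cv2.CHAIN_APPROX_NONE); out=[]
    for c in cs:
        h=cv2.convexHull(c); a=cv2.contourArea(h)/s/s
        if a<amin: continue
        f=lambda p:np.array([x0+p[0]/s,y1-p[1]/s])
        (rc,sz,an)=cv2.minAreaRect(h); mc=cv2.minEnclosingCircle(h)
        out.append(dict(area=a,rc=f(rc),sz=np.array(sz)/s,ang=-an,cc=f(mc[0]),cr=mc[1]/s,hull=np.array([f(p[0]) for p in h])))
    return out,R
E
python3 - <<'E'
from h import *
im,M=shot('wrist'); np.savez('v2.npz',im=im,M=M)
v=np.load('v1.npz'); box=(400,700,170,430)
o1,_=shells(v['im'],v['M'],box); o2,R=shells(im,M,box)
cv2.imwrite('pics/rect2.png',cv2.resize(R,None,fx=.5,fy=.5,interpolation=cv2.INTER_AREA))
for b in o2:
    a=min(o1,key=lambda a:np.linalg.norm(a['cc']-b['cc']))
    q=[]
    for e,m in((a,v['M']),(b,M)):
        o=(m@r.camera_info('wrist')['hand_eye'])[:3,3]; q.append((o,np.r_[e['rc'],12]-o))
    print(tri(q),'area %.0f'%b['area'],b['rc'],b['sz'],'%.1f'%b['ang'],b['cc'],'%.1f'%b['cr'],a['rc'])
E
```

```text
(array([621.1, 221. ,   6.9]), np.float64(0.15681697187979546)) area 1435 [619.7 224.2] [45.9 39.1] -67.2 [619.1 224. ] 23.0 [620.1 223.1]
(array([443. , 224.4,   6.8]), np.float64(0.13511251258266072)) area 1487 [444.5 227.7] [37.7 44.6] -27.1 [444.1 227.5] 28.2 [444.2 226.5]
(array([528.6, 228.9,   6.1]), np.float64(0.059310248892309916)) area 1672 [528.6 232.5] [43.3 39.6] -68.0 [528.6 232.6] 28.6 [528.7 231.2]
(array([522.9, 319.8,   6.7]), np.float64(0.14535654935147668)) area 1016 [522.9 321.8] [30.6 39.8] -88.2 [523.3 316.6] 20.7 [523.2 320.6]
(array([578.5, 398.3,   8.7]), np.float64(0.14178191340764884)) area 958 [578.3 398.8] [40.3 28.3] -5.2 [578.  393.9] 20.5 [578. 398.]
(array([491.1, 398.9,   8.3]), np.float64(0.014261975512597523)) area 1467 [491.6 399.5] [37.9 39.2] -43.4 [491.4 399.4] 26.4 [491.6 398.6]
```

View pics/rect2.png

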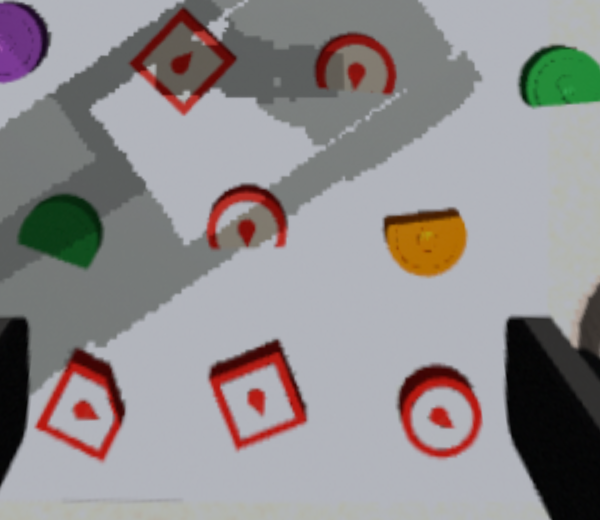

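Confirmed in the crop: whole square at (183,62), whole square at (257,395), whole round at (441,412). Broken rounds at (356,72) and (247,222), broken square at (85,405). The coloured Ds are look-alikes. Next, the rough tray pose from the first wrist picture.

```bash
cat >> h.py <<'E'
R0=np.array([[0,1,0],[1,0,0],[0,0,-1.]])
def cmd(x,y,z,yaw=0):  # commanded tool pose; yaw (deg) = turn about world z from the start orientation
    M=np.eye(4); M[:3,:3]=Rn.from_euler('z',yaw,degrees=True).as_matrix()@R0; M[:3,3]=[x,y,z]; return M
def dark(im,M,box,z,s=4,thr=60,amin=900,amax=2600):
    x0,x1,y0,y1=box; R=rect(im,M,*box,z,s); g=R.max(2)
    m=(g<thr).astype(np.uint8); n,L,st,ce=cv2.connectedComponentsWithStats(m); out=[]
    for i in range(1,n):
        if amin<st[i,4]/s/s<amax:
            c,_=cv2.findContours((L==i).astype(np.uint8),cv2.RETR_EXTERNAL,cv2.CHAIN_APPROX_NONE); q=cv2.minAreaRect(c[0])
            out.append((np.array([x0+q[0][0]/s,y1-q[0][1]/s]),np.array(q[1])/s,-q[2],st[i,4]/s/s))
    return out,R
E
python3 - <<'E'
from h import *
im=cv2.imread('pics/wrist0.png'); M=cmd(625,0,256.28)
o,R=dark(im,M,(480,600,-150,120),24)
for a in o: print(*a)
print(plane('wrist',[(147,251)],54,M))
E
```

```text
[523.9  32.3] [39.8 39.6] -45.0 1261.1875
[521.3 -22.6] [40.5 39.9] -2.6630005836486816 1535.3125
[519.5 -77.2] [38.5 38.5] -90.0 1177.5625
[ 508.1 -126.8] [56.2 46. ] 0.0 2014.9375
[[460.7 -33.1]]
```

Request:
carry_out:
  delta_pos:
    - [-0.06, -0.014, 0.0]
    - [-0.12, -0.014, 0.0]
    - [-0.18, -0.014, 0.0]
    - [-0.24, -0.014, 0.0]
    - [-0.3, -0.014, 0.03]
    - [-0.37, -0.014, 0.096]
    - [-0.37, -0.014, 0.096]
    - [-0.37, -0.014, 0.096]
  rot:
    - [0, 0, 0]
    - [0, 0, 0]
    - [0, 0, 0]
    - [0, 0, 0]
    - [0, 0, 0]
    - [0, 0, 0]
    - [0, 0, 0]
    - [0, 0, 0]

```text
clock: 3.22
eef_pos: [518.7, 7.3, 158.7]
tcp_rot: [-3.137, 0.001, 1.567]
contact_force: [-0.3, 0.9, 0.1]
opening: 1.002
grasp_force: 0.0
```

Run:
```python
from h import *
im,M=shot('wrist','t1.png'); print(M)
```

```text
[[  0.    1.   -0.  518.7]
 [  1.   -0.   -0.    7.3]
 [ -0.   -0.   -1.  158.7]
 [  0.    0.    0.    1. ]]
```

Request:
carry_out:
  delta_pos:
    - [-0.06, 0.0, 0.0]
    - [-0.1, 0.0, 0.0]
    - [-0.1, 0.0, 0.0]
    - [-0.1, 0.0, 0.0]
  rot:
    - [0, 0, 0]
    - [0, 0, 0]
    - [0, 0, 0]
    - [0, 0, 0]

```text
clock: 3.78
eef_pos: [521.4, -89.3, 161.2]
tcp_rot: [3.14, -0.0, 1.571]
contact_force: [0.7, -0.1, 1.3]
opening: 1.002
grasp_force: 0.0
```

Run:
```python
from h import *
im,M=shot('wrist','t2.png'); print(M)
a=cv2.imread('pics/t1.png')
for M1,i,box in((cmd(521,10,160.28),a,(470,590,-115,75)),(cmd(521,-90,160.28),im,(470,590,-175,60))):
    for o in dark(i,M1,box,18,amin=600)[0]: print(*o)
    print()
cv2.imwrite('pics/t12.png',np.hstack([cv2.resize(x,None,fx=.625,fy=.625) for x in(a,im)]))
```

```text
[[  0.    1.    0.  521.4]
 [  1.   -0.    0.  -89.3]
 [  0.    0.   -1.  161.2]
 [  0.    0.    0.    1. ]]
[528.2  33.4] [41.8 42. ] -90.0 1384.875
[525.8 -23.5] [41.7 40.3] -2.5791478157043457 1636.0625
[523.6 -80.4] [38.8 40.8] -90.0 1251.875

[522.5 -22.1] [41.2 41. ] -2.4195094108581543 1419.75
[519.8 -78. ] [41.5 41.5] -90.0 1365.5625
[ 517.1 -134.4] [41.1 39.2] -2.8912696838378906 1566.25
```

View pics/t12.png

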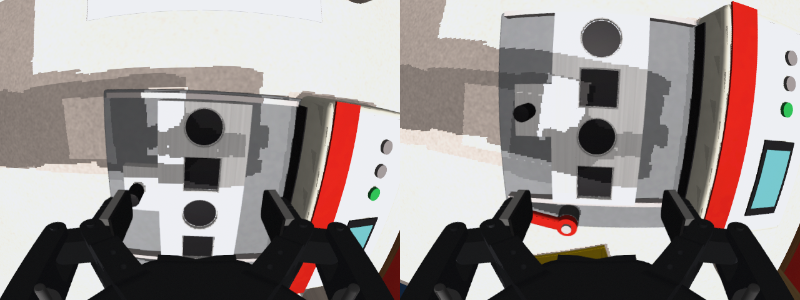

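Wrist views: in the right half, round a (602,38), square a (599,88), round b (596,136), square b (595,182), knob (524,112) and the red lever pointing left from (566,229). The first view was taken before the arm settled, so I'll take another settled one for the height.

Request:
carry_out:
  delta_pos:
    - [0.03, 0.0, 0.0]
    - [0.06, 0.0, 0.0]
    - [0.08, 0.0, 0.0]
    - [0.08, 0.0, 0.0]
    - [0.08, 0.0, 0.0]
    - [0.08, 0.0, 0.0]
  rot:
    - [0, 0, 0]
    - [0, 0, 0]
    - [0, 0, 0]
    - [0, 0, 0]
    - [0, 0, 0]
    - [0, 0, 0]

```text
clock: 4.58
eef_pos: [521.0, -10.3, 160.4]
tcp_rot: [3.142, 0.0, 1.571]
contact_force: [0.4, 0.1, 0.2]
opening: 1.002
grasp_force: 0.0
```

Run:
```python
from h import *
im,M=shot('wrist','t3.png'); print(M[:3,3],r.sense()['tcp_rot'])
t2=cv2.imread('pics/t2.png')
for z in(22,24,26,28):
  print(z)
  for M1,i,box in((cmd(521,-90,160.28),t2,(470,590,-165,60)),(cmd(521,-10,160.28),im,(470,590,-125,75))):
    print([tuple(np.round(o[0],1))+tuple(np.round(o[1],1))+(round(o[2],1),) for o in dark(i,M1,box,z,amin=600)[0]])
```

```text
[521.  -10.3 160.4] [3.1 0.  1.6]
22
[(np.float64(522.4), np.float64(-22.1), np.float64(40.4), np.float64(40.4), -2.5), (np.float64(519.8), np.float64(-77.1), np.float64(40.8), np.float64(41.0), -90.0), (np.float64(517.2), np.float64(-132.5), np.float64(40.5), np.float64(38.7), -2.4)]
[(np.float64(525.7), np.float64(32.2), np.float64(39.9), np.float64(41.1), -5.7), (np.float64(522.8), np.float64(-23.3), np.float64(40.6), np.float64(39.9), -2.7), (np.float64(520.2), np.float64(-78.8), np.float64(38.0), np.float64(39.5), -90.0)]
24
[(np.float64(522.3), np.float64(-22.1), np.float64(40.1), np.float64(39.9), -2.5), (np.float64(519.8), np.float64(-76.5), np.float64(40.5), np.float64(40.5), -90.0), (np.float64(517.2), np.float64(-131.6), np.float64(40.0), np.float64(38.4), -2.4)]
[(np.float64(525.4), np.float64(32.5), np.float64(40.5), np.float64(39.8), -90.0), (np.float64(522.9), np.float64(-22.6), np.float64(40.4), np.float64(39.7), -2.6), (np.float64(520.2), np.float64(-77.6), np.float64(37.8), np.float64(39.0), -90.0)]
26
[(np.float64(522.4), np.float64(-21.9), np.float64(39.8), np.flo
[... 230 characters left out ...]
at64(39.3), np.float64(40.6), -5.7), (np.float64(522.8), np.float64(-21.9), np.float64(40.1), np.float64(39.2), -3.0), (np.float64(520.2), np.float64(-76.5), np.float64(37.5), np.float64(39.0), -90.0)]
28
[(np.float64(522.3), np.float64(-21.8), np.float64(39.6), np.float64(39.5), -2.4), (np.float64(519.8), np.float64(-75.6), np.float64(39.8), np.float64(40.0), -90.0), (np.float64(517.2), np.float64(-129.9), np.float64(39.6), np.float64(37.7), -2.8)]
[(np.float64(525.6), np.float64(33.0), np.float64(38.9), np.float64(40.1), -4.8), (np.float64(522.8), np.float64(-21.2), np.float64(39.6), np.float64(39.0), -2.7), (np.float64(520.2), np.float64(-75.4), np.float64(37.2), np.float64(38.5), -90.0)]
```

Request:
carry_out:
  delta_pos:
    - [0.06, 0.0, 0.0]
    - [0.12, 0.004, 0.0]
    - [0.18, 0.008, 0.006]
    - [0.24, 0.008, 0.012]
    - [0.24, 0.008, 0.012]
    - [0.24, 0.008, 0.012]
    - [0.24, 0.008, 0.012]
    - [0.24, 0.008, 0.012]
  rot:
    - [0, 0, 0]
    - [0, 0, 0]
    - [0, 0, 0]
    - [0, 0, 0]
    - [0, 0, 0]
    - [0, 0, 0]
    - [0, 0, 0]
    - [0, 0, 0]
  claw: 0.06

```text
clock: 5.62
eef_pos: [529.3, 228.7, 148.5]
tcp_rot: [3.141, 0.0, 1.569]
contact_force: [0.3, -0.1, -0.3]
opening: 0.703
grasp_force: 0.0
```

```bash
cat >> h.py <<'E'
def face(im,M,c,z=12,s=8,half=34):
    """inner white face (closed red rim hole) near c: rect centre/size/angle; top-face measure free of side walls"""
    x0,x1,y0,y1=c[0]-half,c[0]+half,c[1]-half,c[1]+half
    R=rect(im,M,x0,x1,y0,y1,z,s); m=redmask(R)
    cs,hi=cv2.findContours(m,cv2.RETR_CCOMP,cv2.CHAIN_APPROX_NONE); out=[]
    for k,q in enumerate(cs):
        if hi[0][k][3]<0 or cv2.contourArea(q)/s/s<250: continue
        h=cv2.convexHull(q); q=cv2.minAreaRect(h); e=cv2.fitEllipse(h)
        f=lambda p:np.array([x0+p[0]/s,y1-p[1]/s])
        out.append((f(q[0]),np.array(q[1])/s,(-q[2]+45)%90-45,f(e[0])))
    return out,R
E
python3 - <<'E'
from h import *
im,M=shot('wrist'); print(M[:3,3],r.sense()['opening'],r.tips_ahead)
o,R=face(im,cmd(529,230,148.28),(528.6,230)); print(o)
o,R2=shells(im,cmd(529,230,148.28),(490,570,190,270)); print(o[0]['rc'],o[0]['sz'],o[0]['ang'])
cv2.imwrite('pics/f1.png',R)
E
```

```text
[529.3 228.7 148.5] 0.7050554539594583 25.0
[(array([528.8, 230.5]), array([29.6, 29.6]), 21.801406860351562, array([528.6, 230.3]))]
[528.6 231.7] [39.9 38.2] -68.38521575927734
```

View pics/f1.png

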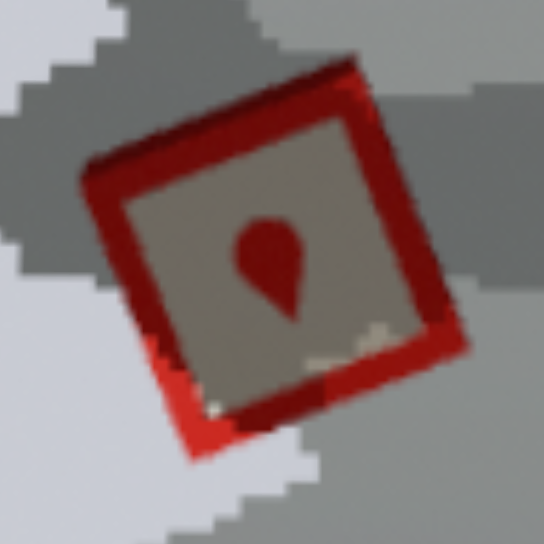

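Square 1 face: centre (528.8,230.5), turned +21.8°. Height and size fit. Going down over it.

Request:
carry_out:
  delta_pos:
    - [0.0005, 0, 0.04]
    - [0.0005, 0, 0.07]
    - [0.0005, 0, 0.095]
    - [0.0005, 0, 0.11]
    - [0.0005, 0, 0.116]
    - [0.0005, 0, 0.116]
    - [0.0005, 0, 0.116]
    - [0.0005, 0, 0.116]
  rot:
    - [0, 0, -7]
    - [0, 0, -14.5]
    - [0, 0, -21.8]
    - [0, 0, -21.8]
    - [0, 0, -21.8]
    - [0, 0, -21.8]
    - [0, 0, -21.8]
    - [0, 0, -21.8]
  claw: 0.048

```text
clock: 6.68
eef_pos: [529.4, 230.7, 33.0]
tcp_rot: [3.14, -0.0, 1.951]
contact_force: [-0.4, 0.7, 0.8]
opening: 0.563
grasp_force: 0.0
```

```bash
cat >> h.py <<'E'
def go(a,b):  # a,b=(x,y,z,yaw) commanded now / wanted -> tool shift (m) and turn about tool z (deg)
    d=cmd(*a)[:3,:3].T@(np.array(b[:3])-np.array(a[:3]))/1000
    print('shift',np.round(d,4),'rotz',round(-(b[3]-a[3]),2))
E
python3 - <<'E'
from h import *
im,M=shot('wrist'); s=r.sense(); print(s['eef_pos'],s['contact_force'],s['opening'],r.tips_ahead)
cv2.imwrite('pics/g1.png',np.hstack([im[150:450,120:520],r.grab_frame('side')[100:400,100:500]]))
E
```

```text
[529.4 230.7  32.9] [0.  0.  0.5] 0.5632905946393617 25.0
```

View pics/g1.png

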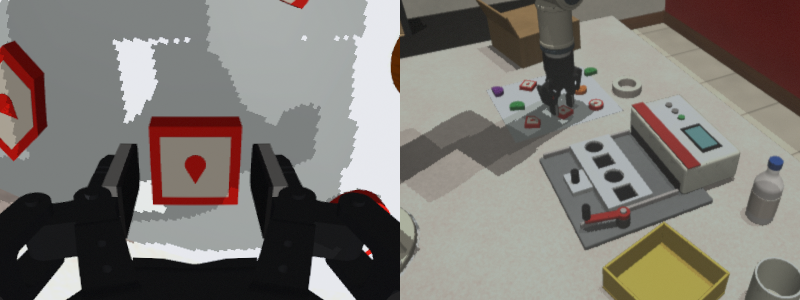

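The square sits centred between the pads at (195,160), with sides parallel to them. I'll feel for the table in small steps.

Request:
carry_out:
  delta_pos:
    - [0, 0, 0.001]
    - [0, 0, 0.002]
    - [0, 0, 0.003]
    - [0, 0, 0.004]
    - [0, 0, 0.004]
  rot:
    - [0, 0, 0]
    - [0, 0, 0]
    - [0, 0, 0]
    - [0, 0, 0]
    - [0, 0, 0]

```text
clock: 7.4
eef_pos: [528.9, 230.5, 28.1]
tcp_rot: [-3.141, -0.0, 1.951]
contact_force: [-0.1, 0.2, 0.9]
opening: 0.563
grasp_force: 0.0
```

Request:
carry_out:
  delta_pos:
    - [0, 0, 0.001]
    - [0, 0, 0.002]
    - [0, 0, 0.003]
    - [0, 0, 0.003]
  rot:
    - [0, 0, 0]
    - [0, 0, 0]
    - [0, 0, 0]
    - [0, 0, 0]

```text
clock: 7.9
eef_pos: [528.9, 230.5, 25.2]
tcp_rot: [-3.141, 0.0, 1.951]
contact_force: [0.2, 0.3, 0.4]
opening: 0.56
grasp_force: 0.0
```

Request:
carry_out:
  delta_pos:
    - [0, 0, 0.001]
    - [0, 0, 0.002]
    - [0, 0, 0.002]
  rot:
    - [0, 0, 0]
    - [0, 0, 0]
    - [0, 0, 0]

```text
clock: 8.28
eef_pos: [528.9, 230.5, 23.2]
tcp_rot: [-3.141, 0.0, 1.951]
contact_force: [-0.5, 0.1, -1.2]
opening: 0.561
grasp_force: 0.0
```

Request:
carry_out:
  delta_pos:
    - [0, 0, 0.001]
    - [0, 0, 0.0015]
    - [0, 0, 0.0015]
  rot:
    - [0, 0, 0]
    - [0, 0, 0]
    - [0, 0, 0]

```text
clock: 8.65
eef_pos: [529.1, 230.5, 22.4]
tcp_rot: [3.141, -0.0, 1.951]
contact_force: [-2.3, -0.8, 7.8]
opening: 0.564
grasp_force: 3.9
```

Contact at TCP z ≈ 22.4 with 48 mm opening. Rising to 29, which puts the tips about 5 mm up, and gripping.

Request:
carry_out:
  delta_pos:
    - [0, 0, -0.0072]
    - [0, 0, -0.0072]
    - [0, 0, -0.0072]
  rot:
    - [0, 0, 0]
    - [0, 0, 0]
    - [0, 0, 0]

```text
clock: 9.02
eef_pos: [529.0, 230.5, 29.0]
tcp_rot: [3.141, -0.0, 1.951]
contact_force: [-0.3, -0.2, -0.1]
opening: 0.563
grasp_force: 0.0
```

Request:
carry_out:
  delta_pos:
    - [0, 0, 0]
    - [0, 0, 0]
    - [0, 0, 0]
    - [0, 0, 0]
    - [0, 0, 0]
    - [0, 0, 0]
  rot:
    - [0, 0, 0]
    - [0, 0, 0]
    - [0, 0, 0]
    - [0, 0, 0]
    - [0, 0, 0]
    - [0, 0, 0]
  claw: 0.03
  grip_force: 40

```text
clock: 9.78
eef_pos: [529.0, 230.5, 29.1]
tcp_rot: [-3.142, 0.0, 1.951]
contact_force: [-1.1, 0.1, 4.7]
opening: 0.426
grasp_force: 40.3
```

Run:
```python
from h import *
go((528.8,230.5,29,21.8),(528.8,230.5,119,-2.6))
go((528.8,230.5,119,-2.6),(522.6,-22.2,119,-2.6))
```

```text
shift [ 0.   0.  -0.1] rotz 24.4
shift [-0.3  0.   0. ] rotz -0.0
```

Request:
carry_out:
  delta_pos:
    - [0, 0, -0.03]
    - [0, 0, -0.07]
    - [0, 0, -0.09]
    - [0, 0, -0.09]
    - [0, 0, -0.09]
    - [0, 0, -0.09]
  rot:
    - [0, 0, 0]
    - [0, 0, 8]
    - [0, 0, 16]
    - [0, 0, 24.4]
    - [0, 0, 24.4]
    - [0, 0, 24.4]

```text
clock: 10.52
eef_pos: [528.7, 230.4, 118.5]
tcp_rot: [-3.141, 0.0, 1.529]
contact_force: [-0.4, 0.4, -0.9]
opening: 0.432
grasp_force: 40.3
```

```bash
sed -i "s/print('shift',np.round(d,4),/print('shift',np.round(d,4).tolist(),/" h.py
python3 - <<'E'
from h import *
go((528.8,230.5,119,-2.6),(522.6,-22.3,119,-2.6))
E
```

```text
shift [-0.2528, 0.0053, 0.0] rotz -0.0
```

Request:
carry_out:
  delta_pos:
    - [-0.06, 0.0053, 0]
    - [-0.12, 0.0053, 0]
    - [-0.18, 0.0053, 0]
    - [-0.2528, 0.0053, 0]
    - [-0.2528, 0.0053, 0.03]
    - [-0.2528, 0.0053, 0.05]
    - [-0.2528, 0.0053, 0.05]
    - [-0.2528, 0.0053, 0.05]
  rot:
    - [0, 0, 0]
    - [0, 0, 0]
    - [0, 0, 0]
    - [0, 0, 0]
    - [0, 0, 0]
    - [0, 0, 0]
    - [0, 0, 0]
    - [0, 0, 0]

```text
clock: 11.52
eef_pos: [523.1, -22.1, 69.3]
tcp_rot: [3.142, -0.0, 1.527]
contact_force: [-0.1, -0.2, -0.7]
opening: 0.427
grasp_force: 40.3
```

Run:
```python
from h import *
im,M=shot('wrist'); s=r.sense(); print(s['eef_pos'],s['contact_force'],s['opening'],s['grasp_force'])
cv2.imwrite('pics/p1.png',im[80:460,60:560])
```

```text
[523.3 -22.   69.6] [-0.2  0.2 -0.3] 0.4285505886858087 40.33888220787048
```

View pics/p1.png

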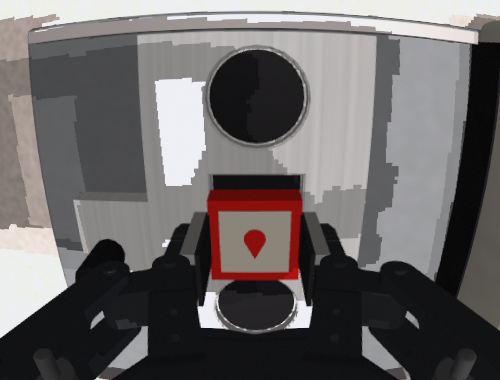

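The shell is held square and lines up with cavity column 208–303. Lowering.

Request:
carry_out:
  delta_pos:
    - [0, 0, 0.01]
    - [0, 0, 0.014]
    - [0, 0, 0.017]
    - [0, 0, 0.019]
    - [0, 0, 0.02]
    - [0, 0, 0.02]
  rot:
    - [0, 0, 0]
    - [0, 0, 0]
    - [0, 0, 0]
    - [0, 0, 0]
    - [0, 0, 0]
    - [0, 0, 0]

```text
clock: 12.32
eef_pos: [532.7, -21.9, 57.7]
tcp_rot: [3.122, -0.001, 1.526]
contact_force: [-1.7, 5.1, 84.8]
opening: 0.425
grasp_force: 83.3
```

Request:
carry_out:
  delta_pos:
    - [0, 0, -0.005]
    - [0, 0, -0.012]
    - [0, 0, -0.02]
    - [0, 0, -0.02]
    - [0, 0, -0.02]
  rot:
    - [0, 0, 0]
    - [0, 0, 0]
    - [0, 0, 0]
    - [0, 0, 0]
    - [0, 0, 0]

```text
clock: 12.95
eef_pos: [522.2, -22.3, 68.5]
tcp_rot: [-3.14, 0.0, 1.525]
contact_force: [0.2, 0.4, -0.8]
opening: 0.429
grasp_force: 44.8
```

Run:
```python
from h import *
im,M=shot('wrist'); s=r.sense(); print(s['eef_pos'],s['contact_force'],s['opening'],s['grasp_force'])
cv2.imwrite('pics/p2.png',np.hstack([im[80:460,120:500],r.grab_frame('side')[150:530-200,150:480].repeat(2,0)[:380].repeat(1,1)]))
```

```text
[522.2 -22.3  68.4] [ 0.4  0.3 -0.2] 0.43061966473816543 44.813268184661865Traceback (most recent call last):
  File "<stdin>", line 3, in <module>
    return _nx.concatenate(arrs, 1, dtype=dtype, casting=casting)
           ~~~~~~~~~~~~~~~^^^^^^^^^^^^^^^^^^^^^^^^^^^^^^^^^^^^^^^
ValueError: all the input array dimensions except for the concatenation axis must match exactly, but along dimension 0, the array at index 0 has size 380 and the array at index 1 has size 360
```

Run:
```python
from h import *
im,M=shot('wrist'); sd=r.grab_frame('side'); np.savez('v5.npz',im=im,M=M)
cv2.imwrite('pics/p3.png',np.hstack([im[80:460,120:500],cv2.resize(sd[180:370,230:430],(400,380),interpolation=cv2.INTER_CUBIC)]))
Mc=cmd(522.6,-22.3,69,-2.6)
for zt in(12,14,17,20):
  pts=np.array([[19,-19,zt],[19,19,zt],[-19,19,zt],[-19,-19,zt]],float)
  print(zt,pix((Mc@np.c_[pts,np.ones(4)].T)[:3].T,Mc).round().tolist())
for n in(80,150): pass
a=cv2.imread('pics/p1.png')
def corners(m,off):
    q=cv2.boundingRect(m[200-off[1]:400-off[1],250-off[0]:380-off[0]].copy()); return q
print('before',corners(redmask(a),(60,80)),'now',corners(redmask(im),(0,0)),'offset 250,200')
```

```text
12 [[267.0, 282.0], [367.0, 282.0], [362.0, 363.0], [272.0, 363.0]]
14 [[268.0, 280.0], [366.0, 279.0], [361.0, 360.0], [272.0, 361.0]]
17 [[269.0, 277.0], [365.0, 277.0], [361.0, 357.0], [273.0, 357.0]]
20 [[269.0, 274.0], [364.0, 274.0], [360.0, 353.0], [274.0, 353.0]]
before (17, 69, 96, 92) now (17, 71, 96, 94) offset 250,200
```

View pics/p3.png

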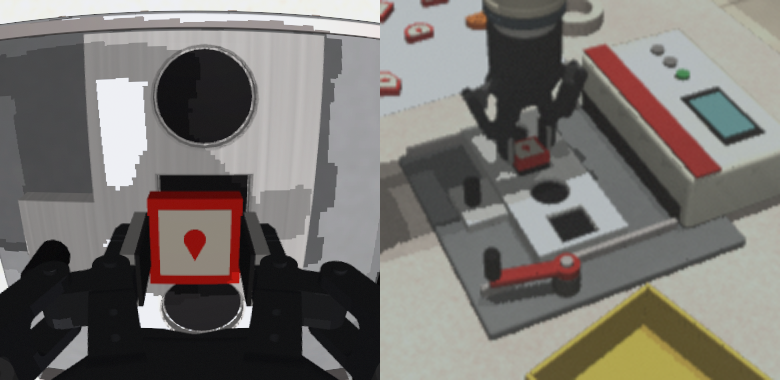

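The picture shows the shell still held straight. The cavity now sits about 9 px further right, so the touch pushed the tray a few mm inward. The 54 mm spacing fits a tray top of about 28.5 mm, not 24, which put my y estimate off by over 1 mm. I'll re-measure from directly above, at the same relative height used for the shell.

Request:
carry_out:
  delta_pos:
    - [0, 0.0, -0.04]
    - [0.0008, 0.0045, -0.08]
    - [0.0008, 0.0045, -0.0958]
    - [0.0008, 0.0045, -0.0958]
    - [0.0008, 0.0045, -0.0958]
    - [0.0008, 0.0045, -0.0958]
  rot:
    - [0, 0, 0]
    - [0, 0, 0]
    - [0, 0, 0]
    - [0, 0, 0]
    - [0, 0, 0]
    - [0, 0, 0]

```text
clock: 13.9
eef_pos: [526.4, -21.7, 163.4]
tcp_rot: [-3.139, 0.0, 1.525]
contact_force: [-0.6, 1.0, -1.4]
opening: 0.431
grasp_force: 44.8
```

Run:
```python
from h import *
im,M=shot('wrist','t4.png'); print(M[:3,3])
# commanded: shift expressed in tool axes at yaw -2.6
C=cmd(522.6,-22.3,69,-2.6); p=C[:3,3]+C[:3,:3]@np.array([.8,4.5,-95.8]); print('cmd',p)
Mc=cmd(*p,-2.6)
for z in(27,28.5,30):
  print(z,[(o[0],o[1],round(o[2],1),round(o[3])) for o in dark(im,Mc,(470,590,-165,60),z,amin=500)[0]])
R=rect(im,Mc,490,565,-60,60,28.5,4); cv2.imwrite('pics/r4.png',R)
# brightness profiles through cavity centre
g=R.max(2); print('x prof',g[int((60+18)*4),::8]); print('y prof',g[::8,int((527-490)*4)])
```

```text
[526.4 -21.7 163.4]
cmd [527.1 -21.7 164.8]
27 [(array([531. ,  32.6]), array([40.2, 35.5]), -90.0, 1183), (array([526.2, -22.4]), array([40.3, 39.6]), -3.2, 1555), (array([ 478.6, -109.1]), array([15.7, 90.5]), -15.0, 850), (array([ 573.8, -116.2]), array([97., 32.]), -90.0, 2155), (array([ 520.5, -141.5]), array([39.2, 18.1]), -2.4, 691)]
28.5 [(array([531. ,  32.8]), array([40. , 35.5]), -90.0, 1168), (array([526.2, -21.9]), array([40. , 39.4]), -2.9, 1536), (array([ 478.8, -108. ]), array([15.9, 90. ]), -15.0, 853), (array([ 573.6, -115.9]), array([97.8, 32.2]), -90.0, 2182), (array([ 520.6, -140.3]), array([39., 18.]), -2.0, 682)]
30 [(array([531. ,  32.9]), array([39.8, 35. ]), -90.0, 1155), (array([526.2, -21.5]), array([39.9, 39.1]), -3.1, 1518), (array([ 478.9, -107. ]), array([16.2, 89.6]), -15.0, 859), (array([ 573.5, -115.6]), array([98.2, 32.5]), -90.0, 2206), (array([ 520.6, -139.2]), array([38.8, 17.8]), -2.2, 674)]
x prof [137 138 136 137 140 141 141 133 101  18  19  19  17  19  18  19  19  19
  19  20  18  18  19  19  18  18  18  19  49 117 137 146 141 142 143 142
 142 141]
y prof [184 183 183 130  33  31  31  32  31  32  31  31  31  31  31  30  29  31
  31  29  30  30  30  29 138 144 180 138 139 139 139  79  18  19  18  18
  18  17  18  17  18  17  17  17  17  18  17  17  17  19  26 102 123 180
 109  86  86 123 141 141]
```

Request:
carry_out:
  delta_pos:
    - [0, 0, 0]
    - [0, 0, 0]
    - [0, 0, 0]
    - [0, 0, 0]
  rot:
    - [0, 0, 0]
    - [0, 0, 0]
    - [0, 0, 0]
    - [0, 0, 0]

```text
clock: 14.45
eef_pos: [527.4, -21.7, 164.8]
tcp_rot: [3.142, -0.0, 1.525]
contact_force: [-0.7, -0.2, -0.4]
opening: 0.429
grasp_force: 44.8
```

```bash
cat >> h.py <<'E'
def rim(im,M,c,z,s=8,half=32,thr=75):
    """dark cavity region near c on plane z: x edges (mean) and +y/-y edges, medians over central band"""
    R=cv2.GaussianBlur(rect(im,M,c[0]-half,c[0]+half,c[1]-half,c[1]+half,z,s).max(2),(5,5),0)<thr
    n=R.shape[0]//2; L=[];Rr=[];U=[];D=[]
    for k in range(-8*s,8*s+1,4):
        w=np.nonzero(~R[n+k,:n])[0].max(),n+np.nonzero(~R[n+k,n:])[0].min(); L.append(w[0]);Rr.append(w[1])
        w=np.nonzero(~R[:n,n+k])[0].max(),n+np.nonzero(~R[n:,n+k])[0].min(); U.append(w[0]);D.append(w[1])
    return c[0]-half+np.median(L)/s,c[0]-half+np.median(Rr)/s,c[1]+half-np.median(U)/s,c[1]+half-np.median(D)/s
E
python3 - <<'E'
from h import *
for i in range(2):
    im,M=shot('wrist','t5.png'); print(M[:3,3],Rn.from_matrix(M[:3,:3]).as_euler('xyz'))
    for z in(22,24,28,30): print(z,np.round(rim(im,M,(526,-22),z),1))
E
```

```text
[527.4 -21.7 164.8] [ 3.1 -0.   1.5]
22 [504.8 545.9  -3.  -43.4]
24 [505.  545.8  -2.6 -42.6]
28 [505.4 545.4  -1.8 -41.1]
30 [505.5 545.2  -1.2 -40.4]
[527.4 -21.7 164.8] [3.1 0.  1.5]
22 [504.8 545.9  -3.  -43.4]
24 [505.  545.6  -2.6 -42.6]
28 [505.4 545.4  -1.8 -41.1]
30 [505.5 545.2  -1.2 -40.4]
```

Run:
```python
from h import *
im=cv2.imread('pics/t5.png'); M=T()
for zt in(12,14,17,19):
    o,_=face(im,M,M[:2,3],M[2,3]-zt)
    for q in o: print(zt,q[1],'ang %.1f'%q[2],'off tool',(M[:3,:3].T@np.r_[q[0]-M[:2,3],0])[:2])
```

```text
12 [29.  30.5] ang -2.6 off tool [ 0.7 -1.1]
14 [29.4 31. ] ang -2.6 off tool [-0.5 -1.1]
17 [30.1 31.7] ang -2.6 off tool [-2.2 -1.1]
19 [30.6 32.1] ang -2.6 off tool [-3.3 -1.1]
```

Run:
```python
from h import *
go((527.1,-21.7,164.8,-2.6),(526.7,-21.1,62,-2.6))
```

```text
shift [0.0006, -0.0004, 0.1028] rotz -0.0
```

Request:
carry_out:
  delta_pos:
    - [0.0006, -0.0004, 0.04]
    - [0.0006, -0.0004, 0.07]
    - [0.0006, -0.0004, 0.09]
    - [0.0006, -0.0004, 0.1]
    - [0.0006, -0.0004, 0.1028]
    - [0.0006, -0.0004, 0.1028]
    - [0.0006, -0.0004, 0.1028]
  rot:
    - [0, 0, 0]
    - [0, 0, 0]
    - [0, 0, 0]
    - [0, 0, 0]
    - [0, 0, 0]
    - [0, 0, 0]
    - [0, 0, 0]

```text
clock: 15.42
eef_pos: [527.5, -21.1, 62.7]
tcp_rot: [3.14, 0.0, 1.525]
contact_force: [0.9, 0.0, -0.1]
opening: 0.429
grasp_force: 44.8
```

Request:
carry_out:
  delta_pos:
    - [0, 0, 0.002]
    - [0, 0, 0.004]
    - [0, 0, 0.0055]
    - [0, 0, 0.0055]
  rot:
    - [0, 0, 0]
    - [0, 0, 0]
    - [0, 0, 0]
    - [0, 0, 0]

```text
clock: 15.92
eef_pos: [528.5, -21.1, 58.0]
tcp_rot: [3.139, -0.0, 1.525]
contact_force: [-1.5, 1.1, 16.7]
opening: 0.427
grasp_force: 49.8
```

Run:
```python
from h import *
s=r.sense()
np.set_printoptions(precision=3,suppress=True)
print(s['eef_pos'],s['contact_force'],s['wrist_torque'],s['joint_efforts'])
c=T(); pk=np.array([[443+4,-46,54.]]); print('knob in tool',(np.linalg.inv(c)@np.r_[pk[0],1])[:3])
for n in('side','scene'):
    M=r.camera_info(n); P=np.linalg.inv(M['pose']); q=P@np.r_[c[:3,3],1]; print(n,M['fx']*q[0]/q[2]+M['cx'],M['fy']*q[1]/q[2]+M['cy'])
a=r.grab_frame('side')[170:330,210:370]; b=r.grab_frame('scene')[150:290,260:420]
cv2.imwrite('pics/c1.png',np.hstack([cv2.resize(x,(400,400),interpolation=cv2.INTER_CUBIC) for x in(a,b)]))
```

```text
[528.466 -21.078  58.026] [-1.536  1.139 16.731] [-0.11   0.444 -0.007] [ -0.313 -47.748 -17.963  -0.006  -0.706  -0.014]
knob in tool [-28.586 -80.265   3.793]
side 304.84680623393916 250.7983017821292
scene 341.6088153662391 240.28221502716175
```

View pics/c1.png

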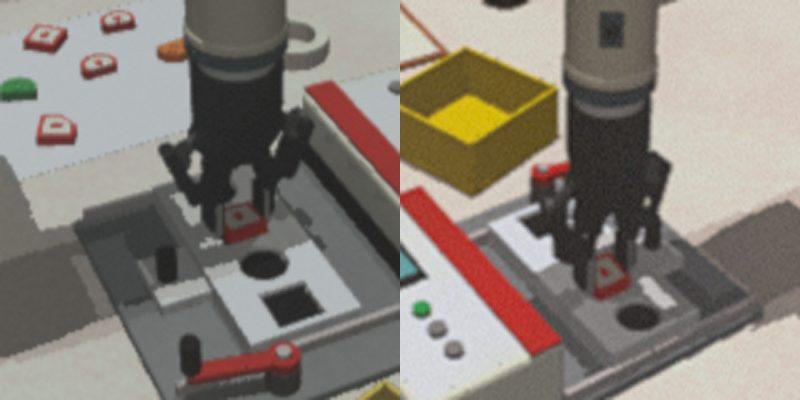

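The torque puts the contact on the shell's −x edge. I'll ease up and step in +x until it drops in.

Request:
carry_out:
  delta_pos:
    - [0, 0, -0.002]
    - [0, 0.001, -0.002]
    - [0, 0.001, -0.0005]
    - [0, 0.001, -0.0005]
  rot:
    - [0, 0, 0]
    - [0, 0, 0]
    - [0, 0, 0]
    - [0, 0, 0]

```text
clock: 16.52
eef_pos: [529.0, -21.1, 58.0]
tcp_rot: [3.14, -0.0, 1.525]
contact_force: [-2.2, 0.7, 15.6]
opening: 0.429
grasp_force: 49.5
```

Run:
```python
from h import *
np.set_printoptions(precision=2,suppress=True)
s=r.sense(); print(s['eef_pos'],s['contact_force'],s['wrist_torque'],s['tcp_rot'])
```

```text
[529.01 -21.1   58.04] [-2.2   0.66 15.61] [-0.02  0.4  -0.03] [ 3.14 -0.    1.53]
```

Request:
carry_out:
  delta_pos:
    - [0, 0.0005, 0]
    - [0, 0.001, 0]
    - [0, 0.0015, 0]
    - [0, 0.0015, 0]
  rot:
    - [0, 0, 0]
    - [0, 0, 0]
    - [0, 0, 0]
    - [0, 0, 0]

```text
clock: 17.02
eef_pos: [530.2, -21.2, 58.0]
tcp_rot: [3.14, -0.0, 1.525]
contact_force: [-2.5, 0.7, 16.8]
opening: 0.429
grasp_force: 49.9
```

Run:
```python
from h import *
np.set_printoptions(precision=2,suppress=True)
s=r.sense(); print(s['eef_pos'],s['contact_force'],s['wrist_torque'],s['tcp_rot'])
```

```text
[530.21 -21.17  58.02] [-2.53  0.72 16.79] [-0.07  0.56 -0.09] [ 3.14 -0.    1.53]
```

Request:
carry_out:
  delta_pos:
    - [0, 0, -0.003]
    - [0, 0, -0.006]
    - [0, 0, -0.006]
    - [0, 0, -0.006]
    - [0, 0, -0.006]
    - [0, 0, -0.006]
  rot:
    - [0, 0, 0]
    - [0, 0, 0]
    - [0, 0, 0]
    - [0, 0, 0]
    - [0, 0, 0]
    - [0, 0, 0]

```text
clock: 17.77
eef_pos: [529.4, -21.2, 62.9]
tcp_rot: [-3.141, -0.0, 1.525]
contact_force: [0.4, 0.2, -0.4]
opening: 0.429
grasp_force: 44.8
```

Run:
```python
from h import *
im,M=shot('wrist','q1.png'); print(M[:3,3])
# tool-frame rectify: X->tool y (world +x), up-> tool x ; at depth z world
for z,n in((29,'tray top'),(M[2,3]-29,'shell underside')):
    print(n,'centre(315,275 px) ->',(np.linalg.inv(M)@np.r_[plane('wrist',[(315,275)],z,M)[0],z,1])[:2])
c=cv2.resize(im[190:390,210:420],None,fx=3.8,fy=3,interpolation=cv2.INTER_CUBIC)
cv2.imwrite('pics/q1c.png',c)
rd=redmask(im)
for row in range(250,300,4):
    g=im[row].max(1); d=np.nonzero(g[230:420]<60)[0]+230; q=np.nonzero(rd[row,230:420])[0]+230
    print(row,'dark',(d.min(),d.max(),len(d)) if len(d) else None,'red',(q.min(),q.max()) if len(q) else None)
```

```text
[529.4 -21.2  62.9]
tray top centre(315,275 px) -> [12.8 -0.8]
shell underside centre(315,275 px) -> [14.8 -0.8]
250 dark None red None
254 dark None red None
258 dark None red None
262 dark None red None
266 dark (np.int64(271), np.int64(360), 90) red None
270 dark (np.int64(272), np.int64(360), 89) red None
274 dark None red (np.int64(269), np.int64(360))
278 dark None red (np.int64(267), np.int64(362))
282 dark None red (np.int64(267), np.int64(362))
286 dark None red (np.int64(267), np.int64(362))
290 dark None red (np.int64(268), np.int64(362))
294 dark (np.int64(265), np.int64(364), 4) red (np.int64(267), np.int64(362))
298 dark (np.int64(264), np.int64(365), 10) red (np.int64(269), np.int64(360))
```

View pics/q1c.png

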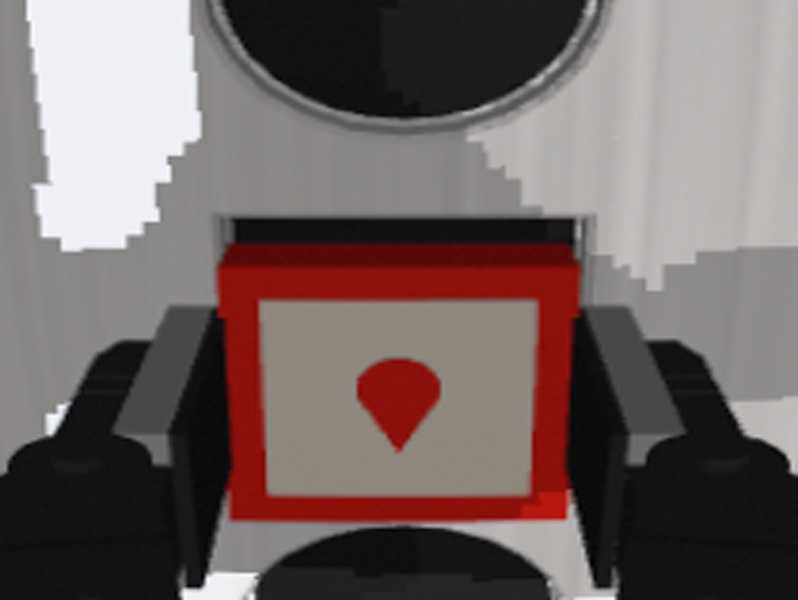

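The close view shows cavity columns 267–366 (centre 316.6) against shell 267–362 (centre 315), so x is nearly right. I'll compute the y offset from the edge rows, 262 for the cavity rim and 271 for the shell's lower front edge.

```bash
cat >> h.py <<'E'
def tl(M,px,zw): # pixel(s) -> tool x,y on world plane zw
    p=plane('wrist',px,zw,M); return np.array([(np.linalg.inv(M)@np.r_[q,zw,1])[:2] for q in p])
E
python3 - <<'E'
from h import *
np.set_printoptions(precision=2,suppress=True)
im=cv2.imread('pics/q1.png'); M=T(); g=im.max(2).astype(int)
print('col315 rows 256-284 max',g[256:286,315], 'red',redmask(im)[256:286,315])
print('row 267 left',g[267,260:280],'right',g[267,352:374])
for zu in(29,27): print('shell front bottom',zu,tl(M,[(315,270.5)],M[2,3]-zu),'front top',tl(M,[(315,278)],M[2,3]-zu+12), 'back top', tl(M,[(315,190+521/3)],M[2,3]-zu+12),'sides',tl(M,[(267,279),(362.7,279)],M[2,3]-zu+12)[:,1])
print('cav edge',tl(M,[(315,261.5),(267,262),(366,262),(271,267),(361,267)],28.7))
E
```

```text
col315 rows 256-284 max [137 138 139 139 135 119  85  25  19  18  18  17  17  17  29  58  87  86
  86  86  85  87  99 124 141 141 141 140 141 141] red [0 0 0 0 0 0 0 0 0 0 0 0 0 0 0 1 1 1 1 1 1 1 1 1 1 1 1 1 1 1]
row 267 left [140 140 139 139 138 133 116 109  88  98  89  57  19  18  17  18  19  18
  18  17] right [ 17  18  25  26  25  25  25  25  26 110 161  81 110 138 145 172 178 178
 181 185 185 188]
shell front bottom 29 [[16.89 -0.78]] front top [[18.48 -0.79]] back top [[-22.53  -0.82]] sides [-19.66  17.96]
shell front bottom 27 [[17.68 -0.78]] front top [[19.32 -0.79]] back top [[-21.08  -0.82]] sides [-19.37  17.68]
cav edge [[ 19.04  -0.78]
 [ 18.78 -21.7 ]
 [ 18.72  21.48]
 [ 16.45 -20.04]
 [ 16.4   19.37]]
```

Request:
carry_out:
  delta_pos:
    - [0.0007, 0.0006, 0]
    - [0.0007, 0.0006, 0.003]
    - [0.0007, 0.0006, 0.005]
    - [0.0007, 0.0006, 0.0055]
    - [0.0007, 0.0006, 0.0055]
  rot:
    - [0, 0, 0]
    - [0, 0, 0]
    - [0, 0, 0]
    - [0, 0, 0]
    - [0, 0, 0]

```text
clock: 18.45
eef_pos: [530.4, -20.5, 58.1]
tcp_rot: [3.141, -0.0, 1.525]
contact_force: [-2.4, 0.2, 9.6]
opening: 0.429
grasp_force: 50.0
```

```bash
cat > st.py <<'E'
from h import *
np.set_printoptions(precision=2,suppress=True)
s=r.sense(); print(s['eef_pos'],s['contact_force'],s['wrist_torque'],s['tcp_rot'][0])
E
python3 st.py
```

```text
[530.41 -20.49  58.05] [-2.35  0.24  9.56] [0.13 0.41 0.01] 3.1410709982993206
```

Request:
carry_out:
  delta_pos:
    - [-0.0003, 0, -0.0003]
    - [-0.0003, 0.0005, -0.0003]
    - [-0.0003, 0.001, -0.0003]
    - [-0.0003, 0.001, -0.0003]
  rot:
    - [0, 0, 0]
    - [0, 0, 0]
    - [0, 0, 0]
    - [0, 0, 0]

```text
clock: 18.95
eef_pos: [530.9, -20.6, 58.0]
tcp_rot: [-3.141, -0.0, 1.525]
contact_force: [-2.7, 2.6, 8.1]
opening: 0.43
grasp_force: 49.5
```

```bash
python3 st.py
```

```text
[530.9  -20.63  58.03] [-2.67  2.58  8.1 ] [ 0.38  0.42 -0.04] -3.141087217050557
```

Request:
carry_out:
  delta_pos:
    - [0, 0.0005, 0]
    - [0, 0.001, 0]
    - [0, 0.001, 0]
  rot:
    - [0, 0, 0]
    - [0, 0, 0]
    - [0, 0, 0]

```text
clock: 19.32
eef_pos: [531.9, -20.7, 58.0]
tcp_rot: [-3.141, -0.0, 1.525]
contact_force: [-2.1, 2.3, 8.5]
opening: 0.432
grasp_force: 49.6
```

```bash
python3 st.py
```

```text
[531.9  -20.69  58.03] [-2.08  2.31  8.45] [ 0.36  0.44 -0.01] -3.1410900686629666
```

Run:
```python
from h import *
M=cmd(529.4,-21.2,62.9,-2.6)
for z in(17,20,23,26,29):
  p=np.array([[11,-19,z],[11,19,z],[11,-30,z],[-11,-19,z]],float)
  print(z,pix((M@np.c_[p,np.ones(4)].T)[:3].T,M).round(1).tolist())
```

```text
17 [[269.5, 295.1], [364.5, 294.9], [242.5, 294.7], [272.2, 341.4]]
20 [[270.3, 291.9], [363.5, 291.8], [243.8, 291.6], [272.9, 337.8]]
23 [[271.1, 288.9], [362.7, 288.8], [245.1, 288.6], [273.5, 334.2]]
26 [[271.9, 286.0], [361.8, 285.8], [246.3, 285.7], [274.2, 330.7]]
29 [[272.6, 283.1], [361.0, 283.0], [247.5, 282.9], [274.8, 327.4]]
```

Request:
carry_out:
  delta_pos:
    - [0, 0, -0.003]
    - [0, 0, -0.0051]
    - [0, 0, -0.0051]
    - [0, 0, -0.0051]
    - [0, 0, -0.0051]
    - [0, 0, -0.0051]
  rot:
    - [0, 0, 0]
    - [0, 0, 0]
    - [0, 0, 0]
    - [0, 0, 0]
    - [0, 0, 0]
    - [0, 0, 0]

```text
clock: 20.08
eef_pos: [532.1, -20.9, 62.8]
tcp_rot: [-3.141, 0.0, 1.525]
contact_force: [0.2, -0.8, -0.0]
opening: 0.43
grasp_force: 44.8
```

Run:
```python
from h import *
im,M=shot('wrist','q2.png'); print(M[:3,3])
g=im.max(2); rd=redmask(im); print('row255-275 col315',g[256:276,315])
for row in(264,266,268): print(row,'L',g[row,258:278],'R',g[row,350:376])
q=[np.nonzero(rd[k,230:420])[0]+230 for k in range(274,292,3)]; print([(a.min(),a.max()) for a in q])
```

```text
[532.1 -20.9  62.8]
row255-275 col315 [139 138 138 139 138 136 114  69  28  18  18  18  17  17  28  58  86  86
  86  86]
264 L [140 140 140 138 137 129 114 108  83  89  81  48  23  22  23  23  24  24
  23  24] R [ 26  26  25  25  25  26  26  27  25  60  84  91 106 140 137 165 176 177
 181 184 185 187 190 192 192 190]
266 L [140 141 140 138 138 132 114 109  84  88 103  64  18  18  17  16  17  17
  16  17] R [ 18  17  19  16  17  17  17  15  17  74  96  90 106 141 137 175 177 177
 181 183 185 187 192 193 192 191]
268 L [140 140 139 138 138 133 115 110  91  90 103  66  17  17  17  17  17  18
  15  16] R [ 18  17  17  17  17  18  18  17  16  79 100  91 107 140 139 178 178 177
 182 184 186 188 191 193 193 191]
[(np.int64(269), np.int64(360)), (np.int64(268), np.int64(361)), (np.int64(267), np.int64(362)), (np.int64(267), np.int64(362)), (np.int64(267), np.int64(361)), (np.int64(267), np.int64(361))]
```

```bash
python3 st.py
python3 - <<'E'
from h import *
np.set_printoptions(precision=2,suppress=True)
im=cv2.imread('pics/q2.png'); M=T()
# Hand-held face vs cavity in tool frame, several assumed depths
for zt in(14,15,16,17):
    o,_=face(im,M,M[:2,3],M[2,3]-zt)
    for q in o: print('shell',zt,q[1],'ang %.2f'%q[2],(M[:3,:3].T@np.r_[q[0]-M[:2,3],0])[:2])
for zt in(28,30): print('cav front edge chamfer outer/inner',zt,tl(M,[(314,261.8),(314,263)],zt)[:,0],'L/R inner',tl(M,[(269.3,266),(358.7,266)],zt)[:,1])
# round a in same picture: centre & size for tray height check
for z in(24,26,28,30,32):
    for o in dark(im,M,(500,570,5,60),z,amin=500): 
        if isinstance(o,list): print(z,[(a[0],a[1]) for a in o])
E
```

```text
[532.06 -20.89  62.81] [-0.01 -0.16 -1.32] [-0.01 -0.01 -0.01] -3.1414808078652716
shell 14 [29.41 31.  ] ang -2.60 [-0.46 -1.08]
shell 15 [29.61 31.22] ang -2.60 [-1.03 -1.08]
shell 16 [29.92 31.46] ang -2.60 [-1.6  -1.09]
shell 17 [30.08 31.69] ang -2.60 [-2.17 -1.12]
cav front edge chamfer outer/inner 28 [18.67 18.11] L/R inner [-20.85  18.41]
cav front edge chamfer outer/inner 30 [19.4  18.85] L/R inner [-20.59  18.16]
24 [(array([533.12,  31.88]), array([41.25, 41.25]))]
26 [(array([533.25,  32.12]), array([40.75, 40.5 ]))]
28 [(array([533.25,  32.38]), array([40.25, 40.  ]))]
30 [(array([533.25,  32.75]), array([39.5, 39.5]))]
32 [(array([533.25,  33.  ]), array([39., 39.]))]
```

Rechecked numerically: shell at (−2.2,−1.1), cavity at (−2.1,−1.2) in tool axes, so they are now aligned within 0.3 mm. Lowering straight.

Request:
carry_out:
  delta_pos:
    - [0, 0, 0.002]
    - [0, 0, 0.004]
    - [0, 0, 0.0055]
    - [0, 0, 0.0055]
  rot:
    - [0, 0, 0]
    - [0, 0, 0]
    - [0, 0, 0]
    - [0, 0, 0]

```text
clock: 20.62
eef_pos: [532.7, -20.9, 58.0]
tcp_rot: [3.141, -0.0, 1.525]
contact_force: [-1.1, -0.1, 7.6]
opening: 0.432
grasp_force: 49.9
```

```bash
python3 st.py
```

```text
[532.66 -20.9   58.03] [-1.14 -0.14  7.58] [0.04 0.27 0.  ] 3.1405831003177345
```

Request:
carry_out:
  delta_pos:
    - [0, 0, -0.003]
    - [0, 0.0012, -0.003]
    - [0, 0.0012, -0.003]
    - [0, 0.0012, 0.0]
    - [0, 0.0012, 0.0]
  rot:
    - [0, 0, 0]
    - [0, 0, 0]
    - [0, 0, 0]
    - [0, 0, 0]
    - [0, 0, 0]

```text
clock: 21.25
eef_pos: [534.2, -21.0, 58.0]
tcp_rot: [3.14, -0.0, 1.525]
contact_force: [-0.6, -0.1, 10.0]
opening: 0.427
grasp_force: 49.9
```

```bash
python3 st.py
```

```text
[534.25 -20.96  58.04] [-0.61 -0.14 10.03] [0.02 0.12 0.  ] 3.1397888597849666
```

Request:
carry_out:
  delta_pos:
    - [0, 0, -0.003]
    - [0, -0.0027, -0.003]
    - [0, -0.0027, -0.003]
    - [0, -0.0027, 0.0]
    - [0, -0.0027, 0.0]
  rot:
    - [0, 0, 0]
    - [0, 0, 0]
    - [0, 0, 0]
    - [0, 0, 0]
    - [0, 0, 0]

```text
clock: 21.88
eef_pos: [531.3, -20.8, 58.0]
tcp_rot: [3.14, -0.0, 1.525]
contact_force: [-0.0, 0.3, 11.0]
opening: 0.431
grasp_force: 50.7
```

```bash
python3 st.py
```

```text
[531.33 -20.84  58.03] [-0.01  0.33 10.96] [0.02 0.09 0.02] 3.1402655903264574
```

The contact height never changes (58.03) and the centre of pressure is now central. So the shell is already down in the cavity, with floor ≈ 28–29 and tray top ≈ 34. The 54 mm spacing fits the dark floors at z ≈ 28.6 as well. Releasing and checking.

Request:
carry_out:
  delta_pos:
    - [0, 0, -0.001]
    - [0, 0, -0.001]
    - [0, 0, -0.001]
    - [0, 0, -0.001]
    - [0, 0, -0.001]
  rot:
    - [0, 0, 0]
    - [0, 0, 0]
    - [0, 0, 0]
    - [0, 0, 0]
    - [0, 0, 0]
  claw: 0.052

```text
clock: 22.5
eef_pos: [530.5, -20.8, 58.3]
tcp_rot: [-3.141, 0.0, 1.525]
contact_force: [-0.4, 0.4, 0.3]
opening: 0.611
grasp_force: 0.0
```

Request:
carry_out:
  delta_pos:
    - [0, 0, -0.02]
    - [0, 0, -0.06]
    - [0, 0, -0.1]
    - [0, 0, -0.122]
    - [0, 0, -0.122]
    - [0, 0, -0.122]
    - [0, 0, -0.122]
    - [0, 0, -0.122]
  rot:
    - [0, 0, 0]
    - [0, 0, 0]
    - [0, 0, 0]
    - [0, 0, 0]
    - [0, 0, 0]
    - [0, 0, 0]
    - [0, 0, 0]
    - [0, 0, 0]

```text
clock: 23.5
eef_pos: [530.1, -20.8, 179.5]
tcp_rot: [-3.14, 0.0, 1.525]
contact_force: [-0.2, -0.2, 1.0]
opening: 0.61
grasp_force: 0.0
```

Run:
```python
from h import *
im,M=shot('wrist','s1.png'); print(M[:3,3])
for z in(34,40):
    o,_=face(im,M,(531,-21),z,half=40); print(z,o)
for z in(28,34): print(z,[(o[0],o[1],round(o[2],1)) for o in dark(im,M,(490,570,-165,60),z,amin=600)[0]])
cv2.imwrite('pics/s1c.png',cv2.resize(im[110:350,180:460],(800,600),interpolation=cv2.INTER_CUBIC)[:600])
```

```text
[530.1 -20.8 179.5]
34 [(array([530.4, -24.4]), array([30.2, 30. ]), -2.647629737854004, array([530.3, -24.2]))]
40 [(array([530.4, -22.6]), array([29.5, 29.3]), -2.656147003173828, array([530.4, -22.9]))]
28 [(array([535.7,  32.2]), array([37. , 39.8]), -6.6), (array([529.3, -75.8]), array([38.3, 38.8]), -56.3), (array([ 526.6, -130.8]), array([38.8, 36.7]), -3.6)]
34 [(array([535.6,  32.6]), array([36.2, 39.1]), -7.0), (array([529.5, -72.7]), array([37.5, 37.9]), -52.1), (array([ 526.7, -126.8]), array([38.2, 35.7]), -2.9)]
```

View pics/s1c.png

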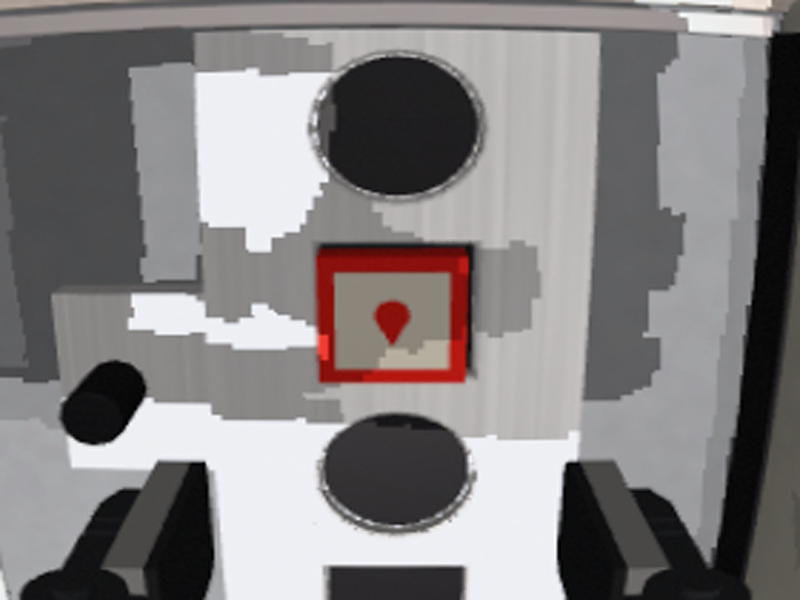

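Shell 1 is in square cavity a. The picture shows it inside the rim at (393,315) with dark gaps at its right and top, and its 29.5 mm face size matches a top at z ≈ 40, so it is seated on the floor at 28. The knob is at (100,405). Next I'll measure round b and square b from overhead.

Request:
carry_out:
  delta_pos:
    - [-0.03, -0.001, 0.01]
    - [-0.056, -0.003, 0.0164]
    - [-0.056, -0.003, 0.0164]
    - [-0.056, -0.003, 0.0164]
    - [-0.056, -0.003, 0.0164]
    - [-0.056, -0.003, 0.0164]
    - [-0.056, -0.003, 0.0164]
  rot:
    - [0, 0, 0]
    - [0, 0, 0]
    - [0, 0, 0]
    - [0, 0, 0]
    - [0, 0, 0]
    - [0, 0, 0]
    - [0, 0, 0]

```text
clock: 24.42
eef_pos: [525.2, -76.3, 164.1]
tcp_rot: [3.141, 0.0, 1.526]
contact_force: [0.8, -0.1, 0.4]
opening: 0.612
grasp_force: 0.0
```

Run:
```python
from h import *
im,M=shot('wrist','u1.png'); print(M[:3,3])
for z in(28,34): print(z,np.round(rim(im,M,(528,-75.5),z),1),[(o[0],o[1],round(o[2],1)) for o in dark(im,M,(490,570,-165,-40),z,amin=600)[0]])
```

```text
[525.2 -76.3 164.1]
28 [509.2 549.2 -55.5 -95.4] [(array([529.2, -75.4]), array([39.8, 40. ]), -90.0), (array([ 526.7, -130.1]), array([39.3, 37.6]), -2.7)]
34 [509.8 548.8 -54.2 -93.1] [(array([529.2, -73.8]), array([39., 39.]), -90.0), (array([ 526.7, -127.1]), array([38.4, 36.7]), -2.5)]
```

Request:
carry_out:
  delta_pos:
    - [-0.03, -0.001, 0.0]
    - [-0.054, -0.003, 0.0]
    - [-0.054, -0.003, 0.0]
    - [-0.054, -0.003, 0.0]
    - [-0.054, -0.003, 0.0]
    - [-0.054, -0.003, 0.0]
    - [-0.054, -0.003, 0.0]
  rot:
    - [0, 0, 0]
    - [0, 0, 0]
    - [0, 0, 0]
    - [0, 0, 0]
    - [0, 0, 0]
    - [0, 0, 0]
    - [0, 0, 0]

```text
clock: 25.35
eef_pos: [519.7, -130.1, 164.0]
tcp_rot: [-3.142, -0.0, 1.526]
contact_force: [0.7, -0.2, -0.0]
opening: 0.613
grasp_force: 0.0
```

Run:
```python
from h import *
im,M=shot('wrist','u2.png'); print(M[:3,3])
for z in(28,34): print(z,np.round(rim(im,M,(526,-130),z),1))
C=cmd(530.3,-20.8,180.4,-2.6); p=C[:3,3]+C[:3,:3]@np.array([-110,-6,16.4]); print(p)
```

```text
[ 519.7 -130.1  164. ]
28 [ 506.6  546.9 -109.9 -149.4]
34 [ 506.9  546.  -108.6 -147.2]
[ 519.3 -130.4  164. ]
```

Run:
```python
from h import *
go((519.3,-130.4,164,-2.6),(491.4,398.5,148.3,-2.6))
```

```text
shift [0.5271, -0.0519, 0.0157] rotz -0.0
```

Request:
carry_out:
  delta_pos:
    - [0.06, -0.006, 0]
    - [0.12, -0.012, 0]
    - [0.18, -0.018, 0]
    - [0.24, -0.024, 0]
    - [0.3, -0.03, 0]
    - [0.36, -0.036, 0.0]
    - [0.42, -0.042, 0.01]
    - [0.48, -0.048, 0.0157]
  rot:
    - [0, 0, 0]
    - [0, 0, 0]
    - [0, 0, 0]
    - [0, 0, 0]
    - [0, 0, 0]
    - [0, 0, 0]
    - [0, 0, 0]
    - [0, 0, 0]

```text
clock: 26.4
eef_pos: [493.0, 353.3, 148.0]
tcp_rot: [3.142, 0.0, 1.526]
contact_force: [-0.3, -1.3, 0.6]
opening: 0.609
grasp_force: 0.0
```

Request:
carry_out:
  delta_pos:
    - [0.0471, -0.0039, 0]
    - [0.0471, -0.0039, 0]
    - [0.0471, -0.0039, 0]
    - [0.0471, -0.0039, 0]
    - [0.0471, -0.0039, 0]
    - [0.0471, -0.0039, 0]
    - [0.0471, -0.0039, 0]
  rot:
    - [0, 0, 0]
    - [0, 0, 0]
    - [0, 0, 0]
    - [0, 0, 0]
    - [0, 0, 0]
    - [0, 0, 0]
    - [0, 0, 0]

```text
clock: 27.28
eef_pos: [491.9, 398.2, 148.4]
tcp_rot: [3.141, -0.0, 1.525]
contact_force: [-0.5, -0.5, -0.3]
opening: 0.606
grasp_force: 0.0
```

Run:
```python
from h import *
im,M=shot('wrist','w5.png'); print(M[:3,3])
o,_=face(im,M,(491.4,398.5)); print(o)
o,_=shells(im,M,(400,700,170,440)); 
for b in o: print(b['area'],b['rc'],b['sz'],b['cc'])
go((491.4,398.5,148.3,-2.6),(491.4,398.5,29,45))
go((491.4,398.5,148.3,-2.6),(491.4,398.5,29,-45))
```

```text
[491.9 398.2 148.4]
[(array([491.2, 398.9]), array([29.5, 29.5]), -43.15238952636719, array([491.4, 399.2]))]
704.90625 [516.3 325.7] [22.7 40.5] [519.6 321.1]
1036.71875 [576.9 399.5] [42.5 29.4] [576.6 394.5]
1508.46875 [491.3 399.9] [39.  39.2] [491.2 400. ]
shift [0.0, 0.0, 0.1193] rotz -47.6
shift [0.0, 0.0, 0.1193] rotz 42.4
```

Request:
carry_out:
  delta_pos:
    - [0.0004, 0.0009, 0.03]
    - [0.0004, 0.0009, 0.06]
    - [0.0004, 0.0009, 0.08]
    - [0.0004, 0.0009, 0.1]
    - [0.0004, 0.0009, 0.115]
    - [0.0004, 0.0009, 0.1193]
    - [0.0004, 0.0009, 0.1193]
    - [0.0004, 0.0009, 0.1193]
  rot:
    - [0, 0, 10]
    - [0, 0, 20]
    - [0, 0, 30]
    - [0, 0, 40.5]
    - [0, 0, 40.5]
    - [0, 0, 40.5]
    - [0, 0, 40.5]
    - [0, 0, 40.5]

```text
clock: 28.32
eef_pos: [493.0, 399.2, 29.7]
tcp_rot: [3.141, -0.001, 0.82]
contact_force: [-0.2, -0.2, 0.4]
opening: 0.606
grasp_force: 0.0
```

Request:
carry_out:
  delta_pos:
    - [0, 0, 0]
    - [0, 0, 0]
    - [0, 0, 0]
    - [0, 0, 0]
    - [0, 0, 0]
    - [0, 0, 0]
  rot:
    - [0, 0, 0]
    - [0, 0, 0]
    - [0, 0, 0]
    - [0, 0, 0]
    - [0, 0, 0]
    - [0, 0, 0]
  claw: 0.03
  grip_force: 45

```text
clock: 29.08
eef_pos: [493.0, 399.1, 30.0]
tcp_rot: [3.141, -0.001, 0.819]
contact_force: [0.3, -0.6, 5.9]
opening: 0.427
grasp_force: 45.2
```

Request:
carry_out:
  delta_pos:
    - [0, 0, -0.03]
    - [0, 0, -0.06]
    - [0, 0, -0.09]
    - [0, 0, -0.09]
    - [0, 0, -0.09]
    - [0, 0, -0.09]
    - [0, 0, -0.09]
  rot:
    - [0, 0, 0]
    - [0, 0, -10]
    - [0, 0, -20]
    - [0, 0, -30]
    - [0, 0, -40.5]
    - [0, 0, -40.5]
    - [0, 0, -40.5]

```text
clock: 29.95
eef_pos: [492.6, 398.8, 119.1]
tcp_rot: [3.142, -0.0, 1.522]
contact_force: [0.5, 0.4, -0.8]
opening: 0.428
grasp_force: 45.3
```

Run:
```python
from h import *
im,M=shot('wrist'); print(M[:3,3])
o,_=face(im,M,M[:2,3],M[2,3]-17); print(o)
go((492.3,398.9,119,-2.6),(527.7,-129,75,-2.6))
```

```text
[492.6 398.8 119.1]
[(array([491.6, 398.9]), array([29.1, 29.2]), -2.8624050617218018, array([491.4, 398.7]))]
shift [-0.5258, 0.0593, 0.044] rotz -0.0
```

Request:
carry_out:
  delta_pos:
    - [-0.06, 0.007, 0]
    - [-0.12, 0.014, 0]
    - [-0.18, 0.021, 0]
    - [-0.24, 0.028, 0]
    - [-0.3, 0.035, 0]
    - [-0.36, 0.042, 0.0]
    - [-0.42, 0.049, 0.0]
    - [-0.48, 0.0565, 0.0]
  rot:
    - [0, 0, 0]
    - [0, 0, 0]
    - [0, 0, 0]
    - [0, 0, 0]
    - [0, 0, 0]
    - [0, 0, 0]
    - [0, 0, 0]
    - [0, 0, 0]

```text
clock: 31.0
eef_pos: [527.3, -85.2, 119.1]
tcp_rot: [3.141, -0.0, 1.523]
contact_force: [0.9, 1.2, 0.6]
opening: 0.426
grasp_force: 45.3
```

Request:
carry_out:
  delta_pos:
    - [-0.0458, 0.0028, 0]
    - [-0.0458, 0.0028, 0.02]
    - [-0.0458, 0.0028, 0.044]
    - [-0.0458, 0.0028, 0.055]
    - [-0.0458, 0.0028, 0.055]
    - [-0.0458, 0.0028, 0.055]
    - [-0.0458, 0.0028, 0.055]
  rot:
    - [0, 0, 0]
    - [0, 0, 0]
    - [0, 0, 0]
    - [0, 0, 0]
    - [0, 0, 0]
    - [0, 0, 0]
    - [0, 0, 0]

```text
clock: 31.88
eef_pos: [528.6, -129.1, 64.8]
tcp_rot: [3.14, 0.0, 1.525]
contact_force: [0.4, 0.6, -0.7]
opening: 0.429
grasp_force: 45.3
```

```bash
cat > near.py <<'E'
from h import *
im,M=shot('wrist','near.png'); print(M[:3,3],r.sense()['grasp_force'])
g=im.max(2); rd=redmask(im)
q=[np.nonzero(rd[k,240:400])[0]+240 for k in range(276,300,4)]; print('red',[(a.min(),a.max()) for a in q if len(a)])
print('col315',g[246:284,315].tolist())
for k in range(250,276,4):
    d=np.nonzero(g[k,240:400]<50)[0]+240
    if len(d)>20: print(k,d.min(),d.max(),'->tool y @28',tl(M,[(d.min()-.5,k),(d.max()+.5,k)],28)[:,1])
E
python3 near.py
```

```text
[ 528.6 -129.1   64.8] 45.262266397476196
red [(np.int64(267), np.int64(361)), (np.int64(267), np.int64(361)), (np.int64(267), np.int64(361)), (np.int64(267), np.int64(361)), (np.int64(267), np.int64(361)), (np.int64(269), np.int64(359))]
col315 [136, 136, 136, 136, 136, 137, 136, 136, 136, 136, 136, 137, 136, 129, 104, 59, 18, 19, 17, 17, 61, 86, 94, 94, 93, 94, 94, 94, 94, 94, 101, 124, 138, 138, 138, 137, 137, 138]
262 269 357 ->tool y @28 [-21.4  18.1]
```

Run:
```python
from h import *
np.set_printoptions(precision=2,suppress=True)
M=T(); print(tl(M,[(314,265.7)],M[2,3]-29),tl(M,[(314,276.7)],M[2,3]-17),'rim',tl(M,[(314,260.5)],34))
```

```text
[[19.06 -1.2 ]] [[19.03 -1.18]] rim [[20.78 -1.2 ]]
```

Aligned: shell 0.05 against cavity 0.28 in tool x, with x within 0.5 mm. Lowering and releasing.

Request:
carry_out:
  delta_pos:
    - [0.0002, -0.0004, 0.002]
    - [0.0002, -0.0004, 0.004]
    - [0.0002, -0.0004, 0.0054]
    - [0.0002, -0.0004, 0.0054]
    - [0.0002, -0.0004, 0.0054]
  rot:
    - [0, 0, 0]
    - [0, 0, 0]
    - [0, 0, 0]
    - [0, 0, 0]
    - [0, 0, 0]

```text
clock: 32.55
eef_pos: [527.6, -128.9, 58.6]
tcp_rot: [-3.142, -0.0, 1.525]
contact_force: [0.1, 0.2, 0.3]
opening: 0.428
grasp_force: 45.3
```

Request:
carry_out:
  delta_pos:
    - [0, 0, 0]
    - [0, 0, 0]
    - [0, 0, 0]
    - [0, 0, 0]
  rot:
    - [0, 0, 0]
    - [0, 0, 0]
    - [0, 0, 0]
    - [0, 0, 0]
  claw: 0.052

```text
clock: 33.05
eef_pos: [527.6, -128.9, 58.6]
tcp_rot: [3.142, -0.0, 1.525]
contact_force: [-0.5, 0.0, -0.2]
opening: 0.611
grasp_force: 0.0
```

Request:
carry_out:
  delta_pos:
    - [0, 0, -0.02]
    - [0, 0, -0.06]
    - [0, 0, -0.1]
    - [0, 0, -0.118]
    - [0, 0, -0.118]
    - [0, 0, -0.118]
    - [0, 0, -0.118]
    - [0, 0, -0.118]
  rot:
    - [0, 0, 0]
    - [0, 0, 0]
    - [0, 0, 0]
    - [0, 0, 0]
    - [0, 0, 0]
    - [0, 0, 0]
    - [0, 0, 0]
    - [0, 0, 0]

```text
clock: 34.05
eef_pos: [527.2, -128.8, 175.7]
tcp_rot: [-3.14, -0.0, 1.525]
contact_force: [-0.3, -0.1, 0.6]
opening: 0.606
grasp_force: 0.0
```

Run:
```python
from h import *
im,M=shot('wrist','s2.png'); print(M[:3,3])
for c in((526,-130),(531,-21)):
  for z in(40,46): print(z,face(im,M,c,z,half=40)[0])
for z in(28,34): print(z,np.round(rim(im,M,(528.5,-75),z),1))
go((527.3,-129,176.6,-2.6),(622,221.5,148.3,-2.6))
```

```text
[ 527.2 -128.8  175.7]
40 [(array([ 526.4, -129.6]), array([29.5, 29.6]), -2.6025619506835938, array([ 526.6, -129.2]))]
46 [(array([ 526.5, -127.8]), array([28.8, 28.9]), -2.602562189102173, array([ 526.7, -127.5]))]
40 [(array([530.5, -22.7]), array([30. , 29.6]), -2.622401714324951, array([530.6, -21.9]))]
46 [(array([530.5, -23.4]), array([29.3, 28.9]), -2.602562189102173, array([530.1, -23.2]))]
28 [517.4 549.  -55.8 -95.4]
34 [517.6 548.6 -55.8 -94.4]
shift [0.3544, 0.0787, 0.0283] rotz -0.0
```

Both squares are seated. Next the whole round.

Request:
carry_out:
  delta_pos:
    - [0.06, 0.0133, 0]
    - [0.12, 0.0266, 0]
    - [0.18, 0.04, 0]
    - [0.24, 0.0533, 0.01]
    - [0.3, 0.0666, 0.02]
    - [0.3544, 0.0787, 0.0283]
    - [0.3544, 0.0787, 0.0283]
    - [0.3544, 0.0787, 0.0283]
  rot:
    - [0, 0, 0]
    - [0, 0, 0]
    - [0, 0, 0]
    - [0, 0, 0]
    - [0, 0, 0]
    - [0, 0, 0]
    - [0, 0, 0]
    - [0, 0, 0]

```text
clock: 35.1
eef_pos: [621.8, 221.3, 147.6]
tcp_rot: [-3.14, 0.001, 1.526]
contact_force: [0.6, -0.8, -0.4]
opening: 0.611
grasp_force: 0.0
```

Request:
carry_out:
  delta_pos:
    - [0, 0, 0]
    - [0, 0, 0]
    - [0, 0, 0]
    - [0, 0, 0]
  rot:
    - [0, 0, 0]
    - [0, 0, 0]
    - [0, 0, 0]
    - [0, 0, 0]

```text
clock: 35.6
eef_pos: [622.4, 221.2, 148.5]
tcp_rot: [3.141, -0.0, 1.525]
contact_force: [0.0, -0.4, 0.1]
opening: 0.606
grasp_force: 0.0
```

Run:
```python
from h import *
im,M=shot('wrist'); print(M[:3,3])
o,_=face(im,M,(621,222)); print(o)
```

```text
[622.4 221.2 148.5]
[(array([621.2, 220.9]), array([31. , 31.2]), 0.0, array([621.3, 220.9]))]
```

Request:
carry_out:
  delta_pos:
    - [-0.0003, 0, 0.04]
    - [-0.0003, 0, 0.08]
    - [-0.0003, 0, 0.105]
    - [-0.0003, 0, 0.1193]
    - [-0.0003, 0, 0.1193]
    - [-0.0003, 0, 0.1193]
    - [-0.0003, 0, 0.1193]
  rot:
    - [0, 0, 0]
    - [0, 0, 0]
    - [0, 0, 0]
    - [0, 0, 0]
    - [0, 0, 0]
    - [0, 0, 0]
    - [0, 0, 0]

```text
clock: 36.52
eef_pos: [623.1, 221.5, 30.2]
tcp_rot: [3.14, -0.001, 1.525]
contact_force: [0.7, 0.6, -0.1]
opening: 0.608
grasp_force: 0.0
```

Request:
carry_out:
  delta_pos:
    - [0, 0, 0]
    - [0, 0, 0]
    - [0, 0, 0]
    - [0, 0, 0]
    - [0, 0, 0]
    - [0, 0, 0]
  rot:
    - [0, 0, 0]
    - [0, 0, 0]
    - [0, 0, 0]
    - [0, 0, 0]
    - [0, 0, 0]
    - [0, 0, 0]
  claw: 0.03

```text
clock: 37.28
eef_pos: [622.9, 221.5, 30.4]
tcp_rot: [3.14, -0.001, 1.525]
contact_force: [-1.5, -1.6, 6.9]
opening: 0.437
grasp_force: 44.2
```

Request:
carry_out:
  delta_pos:
    - [0, 0, -0.03]
    - [0, 0, -0.06]
    - [0, 0, -0.09]
    - [0, 0, -0.09]
    - [0, 0, -0.09]
    - [0, 0, -0.09]
  rot:
    - [0, 0, 0]
    - [0, 0, 0]
    - [0, 0, 0]
    - [0, 0, 0]
    - [0, 0, 0]
    - [0, 0, 0]

```text
clock: 38.02
eef_pos: [621.5, 221.0, 117.7]
tcp_rot: [-3.14, 0.001, 1.525]
contact_force: [0.1, 0.2, 0.2]
opening: 0.436
grasp_force: 45.0
```

Run:
```python
from h import *
im,M=shot('wrist'); print(M[:3,3])
o,_=face(im,M,M[:2,3],M[2,3]-17); print(o)
go((622,221.2,119,-2.6),(530.2,-74.8,65,-2.6))
```

```text
[621.5 221.  117.7]
[(array([620.5, 221.3]), array([30.8, 30.8]), -45.0, array([620.4, 221.3]))]
shift [-0.2999, -0.0783, 0.054] rotz -0.0
```

Request:
carry_out:
  delta_pos:
    - [-0.06, -0.016, 0]
    - [-0.12, -0.032, 0]
    - [-0.18, -0.048, 0]
    - [-0.24, -0.064, 0]
    - [-0.2999, -0.0783, 0]
    - [-0.2999, -0.0783, 0.03]
    - [-0.2999, -0.0783, 0.054]
    - [-0.2999, -0.0783, 0.054]
  rot:
    - [0, 0, 0]
    - [0, 0, 0]
    - [0, 0, 0]
    - [0, 0, 0]
    - [0, 0, 0]
    - [0, 0, 0]
    - [0, 0, 0]
    - [0, 0, 0]

```text
clock: 39.08
eef_pos: [529.1, -74.8, 63.2]
tcp_rot: [-3.138, -0.0, 1.525]
contact_force: [0.4, -0.7, 0.6]
opening: 0.435
grasp_force: 45.3
```

Request:
carry_out:
  delta_pos:
    - [0, 0, 0]
    - [0, 0, 0]
    - [0, 0, 0]
    - [0, 0, 0]
  rot:
    - [0, 0, 0]
    - [0, 0, 0]
    - [0, 0, 0]
    - [0, 0, 0]

```text
clock: 39.58
eef_pos: [530.6, -74.7, 65.4]
tcp_rot: [3.141, 0.0, 1.526]
contact_force: [0.1, -0.1, -0.4]
opening: 0.43
grasp_force: 45.3
```

```bash
python3 near.py
python3 - <<'E'
from h import *
im=cv2.imread('pics/near.png'); M=T(); o,_=face(im,M,M[:2,3],M[2,3]-17); print([(M[:3,:3].T@np.r_[q[3]-M[:2,3],0])[:2] for q in o])
E
```

```text
[530.6 -74.7  65.4] 45.303717255592346
red [(np.int64(282), np.int64(347)), (np.int64(278), np.int64(350)), (np.int64(276), np.int64(353)), (np.int64(273), np.int64(355)), (np.int64(272), np.int64(356)), (np.int64(271), np.int64(358))]
col315 [138, 137, 138, 138, 138, 138, 139, 138, 138, 137, 139, 138, 124, 87, 36, 15, 18, 18, 87, 94, 94, 93, 94, 93, 94, 94, 94, 95, 112, 132, 137, 138, 138, 138, 138, 138, 138, 138]
262 298 328 ->tool y @28 [-8.5  5.2]
[array([ 0.3, -1.1])]
```

Request:
carry_out:
  delta_pos:
    - [0, -0.0004, 0.002]
    - [0, -0.0004, 0.004]
    - [0, -0.0004, 0.0062]
    - [0, -0.0004, 0.0062]
    - [0, -0.0004, 0.0062]
  rot:
    - [0, 0, 0]
    - [0, 0, 0]
    - [0, 0, 0]
    - [0, 0, 0]
    - [0, 0, 0]

```text
clock: 40.25
eef_pos: [530.0, -74.8, 58.7]
tcp_rot: [-3.141, 0.0, 1.525]
contact_force: [1.0, 1.0, -0.0]
opening: 0.435
grasp_force: 45.4
```

Request:
carry_out:
  delta_pos:
    - [0, 0, 0]
    - [0, 0, 0]
    - [0, 0, 0]
    - [0, 0, 0]
  rot:
    - [0, 0, 0]
    - [0, 0, 0]
    - [0, 0, 0]
    - [0, 0, 0]
  claw: 0.052

```text
clock: 40.75
eef_pos: [530.1, -74.8, 58.8]
tcp_rot: [3.142, 0.0, 1.525]
contact_force: [0.3, 0.8, -0.7]
opening: 0.61
grasp_force: 0.0
```

Request:
carry_out:
  delta_pos:
    - [0, 0, -0.02]
    - [0, 0, -0.06]
    - [0, 0, -0.1]
    - [0, 0, -0.118]
    - [0, 0, -0.118]
    - [0, 0, -0.118]
    - [0, 0, -0.118]
    - [0, 0, -0.118]
  rot:
    - [0, 0, 0]
    - [0, 0, 0]
    - [0, 0, 0]
    - [0, 0, 0]
    - [0, 0, 0]
    - [0, 0, 0]
    - [0, 0, 0]
    - [0, 0, 0]

```text
clock: 41.75
eef_pos: [529.7, -74.7, 175.9]
tcp_rot: [-3.14, -0.0, 1.525]
contact_force: [0.4, -0.1, -0.1]
opening: 0.607
grasp_force: 0.0
```

Run:
```python
from h import *
im,M=shot('wrist','s3.png'); print(M[:3,3])
for c in((526,-130),(528.5,-75),(531,-21)): print(face(im,M,c,40,half=40)[0])
go((529.8,-74.8,176.8,-2.6),(530,345,176.8,0))
```

```text
[529.7 -74.7 175.9]
[(array([ 526. , -129.4]), array([29.8, 30.4]), -2.9507791996002197, array([ 525.7, -129.3]))]
[(array([528.9, -75.2]), array([31.1, 31.2]), 40.91438293457031, array([528.9, -75.3]))]
[(array([529.8, -22.6]), array([29.8, 29.4]), -2.9814612865448, array([529.9, -21.8]))]
shift [0.4194, -0.0188, 0.0] rotz -2.6
```

All three whole shells are seated, with faces at z ≈ 40 on the cavity centres. Now the broken shells, starting with the broken square near (443,224).

Run:
```python
from h import *
go((529.8,-74.8,176.8,-2.6),(443,224,148.3,-2.6))
```

```text
shift [0.2946, -0.1003, 0.0285] rotz -0.0
```

Request:
carry_out:
  delta_pos:
    - [0.058, -0.02, 0]
    - [0.116, -0.04, 0]
    - [0.174, -0.06, 0.0]
    - [0.232, -0.08, 0.015]
    - [0.2946, -0.1003, 0.0285]
    - [0.2946, -0.1003, 0.0285]
    - [0.2946, -0.1003, 0.0285]
    - [0.2946, -0.1003, 0.0285]
  rot:
    - [0, 0, 0]
    - [0, 0, 0]
    - [0, 0, 0]
    - [0, 0, 0]
    - [0, 0, 0]
    - [0, 0, 0]
    - [0, 0, 0]
    - [0, 0, 0]

```text
clock: 42.8
eef_pos: [443.7, 223.1, 148.4]
tcp_rot: [3.141, 0.0, 1.524]
contact_force: [-0.1, -0.0, 0.3]
opening: 0.607
grasp_force: 0.0
```

Request:
carry_out:
  delta_pos:
    - [0, 0, 0]
    - [0, 0, 0]
    - [0, 0, 0]
  rot:
    - [0, 0, 0]
    - [0, 0, 0]
    - [0, 0, 0]

```text
clock: 43.18
eef_pos: [443.4, 223.7, 148.4]
tcp_rot: [3.141, -0.0, 1.525]
contact_force: [0.3, -0.6, -0.1]
opening: 0.61
grasp_force: 0.0
```

Run:
```python
from h import *
im,M=shot('wrist'); print(M[:3,3])
o,R=face(im,M,(443,224)); print(o)
m=redmask(R); cs,hi=cv2.findContours(m,cv2.RETR_CCOMP,cv2.CHAIN_APPROX_NONE)
for k,q in enumerate(cs):
    if hi[0][k][3]>=0 and cv2.contourArea(q)/64>250:
        p=cv2.approxPolyDP(cv2.convexHull(q),12,True)[:,0]/8; p=np.c_[443-34+p[:,0],224+34-p[:,1]]; print(p)
        e=np.roll(p,-1,0)-p; print(np.degrees(np.arctan2(e[:,1],e[:,0])),np.hypot(*e.T))
for b in shells(im,M,(400,620,170,430))[0]: print(b['area'],b['rc'],b['cc'])
```

```text
[443.4 223.7 148.4]
[(array([443.1, 224.2]), array([29.5, 29.8]), -27.225494384765625, array([440.4, 222.4]))]
[[437.4 243.6]
 [452.6 235.5]
 [457.4 221.1]
 [449.2 204.9]
 [424.1 217.8]]
[ -28.   -71.7 -116.6  152.9   62.9] [17.3 15.1 18.2 28.2 29.1]
1315.8125 [443.4 225.5] [443.5 225.5]
960.0 [522.  319.5] [522.2 313.5]
788.4375 [575.9 388.4] [575.4 390.9]
```

Run:
```python
from h import *
go((443.4,223.7,148.3,-2.6),(440.5,217.1,27.5,-27.2))
```

```text
shift [-0.0067, -0.0026, 0.1208] rotz 24.6
```

Request:
carry_out:
  delta_pos:
    - [-0.0067, -0.0026, 0.04]
    - [-0.0067, -0.0026, 0.07]
    - [-0.0067, -0.0026, 0.1]
    - [-0.0067, -0.0026, 0.115]
    - [-0.0067, -0.0026, 0.1208]
    - [-0.0067, -0.0026, 0.1208]
    - [-0.0067, -0.0026, 0.1208]
  rot:
    - [0, 0, 8]
    - [0, 0, 16]
    - [0, 0, 24.6]
    - [0, 0, 24.6]
    - [0, 0, 24.6]
    - [0, 0, 24.6]
    - [0, 0, 24.6]

```text
clock: 44.1
eef_pos: [440.9, 217.8, 28.3]
tcp_rot: [3.141, -0.001, 1.097]
contact_force: [0.4, -0.5, 0.2]
opening: 0.613
grasp_force: 0.0
```

Request:
carry_out:
  delta_pos:
    - [0, 0, 0]
    - [0, 0, 0]
    - [0, 0, 0]
    - [0, 0, 0]
    - [0, 0, 0]
    - [0, 0, 0]
  rot:
    - [0, 0, 0]
    - [0, 0, 0]
    - [0, 0, 0]
    - [0, 0, 0]
    - [0, 0, 0]
    - [0, 0, 0]
  claw: 0.03

```text
clock: 44.85
eef_pos: [440.8, 217.8, 28.5]
tcp_rot: [3.141, -0.001, 1.096]
contact_force: [-0.6, -0.7, 7.6]
opening: 0.428
grasp_force: 44.5
```

Request:
carry_out:
  delta_pos:
    - [0, 0, -0.04]
    - [0, 0, -0.08]
    - [0, 0, -0.12]
    - [0, 0, -0.12]
    - [0, 0, -0.12]
  rot:
    - [0, 0, 0]
    - [0, 0, -8]
    - [0, 0, -16]
    - [0, 0, -24.6]
    - [0, 0, -24.6]

```text
clock: 45.48
eef_pos: [440.5, 217.6, 148.3]
tcp_rot: [3.14, -0.001, 1.525]
contact_force: [0.4, -0.7, -0.8]
opening: 0.424
grasp_force: 45.9
```

Run:
```python
from h import *
go((440.1,217.4,147.5,-2.6),(481,-342.6,147.5,-2.6))
d=r.recognise('scrap_bin','side')
```

```text
shift [-0.5576, 0.0663, 0.0] rotz -0.0
```

Request:
carry_out:
  delta_pos:
    - [-0.06, 0.007, 0]
    - [-0.12, 0.014, 0]
    - [-0.18, 0.021, 0]
    - [-0.24, 0.028, 0]
    - [-0.3, 0.035, 0]
    - [-0.36, 0.042, 0.0]
    - [-0.42, 0.05, 0.0]
    - [-0.48, 0.057, 0.0]
  rot:
    - [0, 0, 0]
    - [0, 0, 0]
    - [0, 0, 0]
    - [0, 0, 0]
    - [0, 0, 0]
    - [0, 0, 0]
    - [0, 0, 0]
    - [0, 0, 0]

```text
clock: 46.52
eef_pos: [475.0, -266.5, 146.8]
tcp_rot: [-3.141, -0.001, 1.522]
contact_force: [1.1, 1.1, -0.0]
opening: 0.426
grasp_force: 45.9
```

Request:
carry_out:
  delta_pos:
    - [-0.04, 0.005, 0]
    - [-0.0776, 0.0093, 0]
    - [-0.0776, 0.0093, 0]
    - [-0.0776, 0.0093, 0]
    - [-0.0776, 0.0093, 0]
  rot:
    - [0, 0, 0]
    - [0, 0, 0]
    - [0, 0, 0]
    - [0, 0, 0]
    - [0, 0, 0]

```text
clock: 47.15
eef_pos: [481.0, -341.4, 147.2]
tcp_rot: [-3.141, -0.001, 1.525]
contact_force: [0.5, -0.6, 0.3]
opening: 0.423
grasp_force: 45.9
```

Run:
```python
from h import *
im,M=shot('wrist','b1.png'); print(M[:3,3])
h=cv2.cvtColor(im,cv2.COLOR_BGR2HSV); m=((h[...,0]>20)&(h[...,0]<34)&(h[...,1]>120)).astype(np.uint8)
x0,x1,y0,y1=340,620,-460,-200
R=rect(m*255,M,x0,x1,y0,y1,60,2); ys,xs=np.nonzero(R>100)
print('bin extents at rim plane', x0+np.percentile(xs,[.5,99.5])/2, y1-np.percentile(ys,[.5,99.5])/2)
print('bottle foot',plane('side',[(461,320)],0),'mug',plane('side',[(468,415)],0))
print(r.sense()['grasp_force'])
```

```text
[ 481.  -341.4  147.2]
bin extents at rim plane [394.  561.5] [-257. -420.]
bottle foot [[ 741.2 -299.7]] mug [[ 608.  -462.6]]
45.886949356645346
```

Request:
carry_out:
  delta_pos:
    - [0, 0, 0.04]
    - [0, 0, 0.07]
    - [0, 0, 0.085]
    - [0, 0, 0.085]
  rot:
    - [0, 0, 0]
    - [0, 0, 0]
    - [0, 0, 0]
    - [0, 0, 0]

```text
clock: 47.7
eef_pos: [480.9, -341.8, 61.9]
tcp_rot: [-3.14, -0.001, 1.526]
contact_force: [-0.7, -0.5, -0.2]
opening: 0.426
grasp_force: 45.9
```

Request:
carry_out:
  delta_pos:
    - [0, 0, 0]
    - [0, 0, 0]
    - [0, 0, 0]
    - [0, 0, 0]
    - [0, 0, -0.04]
    - [0, 0, -0.085]
  rot:
    - [0, 0, 0]
    - [0, 0, 0]
    - [0, 0, 0]
    - [0, 0, 0]
    - [0, 0, 0]
    - [0, 0, 0]
  claw: 0.054

```text
clock: 48.45
eef_pos: [480.7, -342.2, 147.8]
tcp_rot: [-3.14, -0.001, 1.525]
contact_force: [0.1, -0.1, 0.6]
opening: 0.636
grasp_force: 0.0
```

Run:
```python
from h import *
im,M=shot('wrist','b2.png'); print(M[:3,3])
for b in shells(im,M,(400,560,-420,-260),17)[0]: print(b['area'],b['rc'])
go((481,-342.6,147.5,-2.6),(523.5,316,148.3,-2.6))
```

```text
[ 480.7 -342.2  147.8]
1285.0 [ 481.3 -334. ]
shift [0.6598, 0.0126, -0.0008] rotz -0.0
```

Request:
carry_out:
  delta_pos:
    - [0.06, 0.001, 0]
    - [0.12, 0.002, 0]
    - [0.18, 0.003, 0]
    - [0.24, 0.004, 0]
    - [0.3, 0.005, 0]
    - [0.36, 0.006, 0]
    - [0.42, 0.007, 0]
    - [0.48, 0.008, 0]
  rot:
    - [0, 0, 0]
    - [0, 0, 0]
    - [0, 0, 0]
    - [0, 0, 0]
    - [0, 0, 0]
    - [0, 0, 0]
    - [0, 0, 0]
    - [0, 0, 0]

```text
clock: 49.5
eef_pos: [511.1, 138.6, 147.7]
tcp_rot: [3.141, -0.0, 1.525]
contact_force: [1.3, -1.1, 0.3]
opening: 0.636
grasp_force: 0.0
```

Request:
carry_out:
  delta_pos:
    - [0.06, 0.0015, 0]
    - [0.12, 0.003, 0]
    - [0.1798, 0.0046, 0]
    - [0.1798, 0.0046, 0]
    - [0.1798, 0.0046, 0]
    - [0.1798, 0.0046, 0]
    - [0.1798, 0.0046, 0]
    - [0.1798, 0.0046, 0]
  rot:
    - [0, 0, 0]
    - [0, 0, 0]
    - [0, 0, 0]
    - [0, 0, 0]
    - [0, 0, 0]
    - [0, 0, 0]
    - [0, 0, 0]
    - [0, 0, 0]

```text
clock: 50.5
eef_pos: [524.0, 315.3, 147.6]
tcp_rot: [3.142, 0.0, 1.524]
contact_force: [0.1, 1.4, -0.1]
opening: 0.631
grasp_force: 0.0
```

```bash
cat > dd.py <<'E'
from h import *
im,M=shot('wrist','d.png'); print(M[:3,3])
# D: fit circle of the rim from the hull points away from the straight (longest) edge
for b in shells(im,M,(400,640,260,440))[0]:
    H=b['hull']; e=np.roll(H,-1,0)-H; L=np.hypot(*e.T); k=L.argmax(); a,c=H[k],H[(k+1)%len(H)]
    print('area %.0f'%b['area'],'rc',b['rc'],b['sz'],'flat',a,c,'len %.1f'%L[k],'dir %.1f'%np.degrees(np.arctan2(*(c-a)[::-1])))
E
python3 dd.py
```

```text
[524.  315.3 147.6]
area 976 rc [523.3 321.2] [29.5 39.5] flat [541.8 307. ] [507.8 306. ] len 34.0 dir -178.3
area 929 rc [578.  398.2] [40.6 27.3] flat [593.5 383.2] [561.5 385.8] len 32.1 dir 175.5
```

Request:
carry_out:
  delta_pos:
    - [0.0024, 0.001, 0.04]
    - [0.0024, 0.001, 0.08]
    - [0.0024, 0.001, 0.105]
    - [0.0024, 0.001, 0.1208]
    - [0.0024, 0.001, 0.1208]
    - [0.0024, 0.001, 0.1208]
  rot:
    - [0, 0, 0]
    - [0, 0, 0]
    - [0, 0, 0]
    - [0, 0, 0]
    - [0, 0, 0]
    - [0, 0, 0]

```text
clock: 51.3
eef_pos: [525.5, 318.7, 27.7]
tcp_rot: [3.14, -0.001, 1.525]
contact_force: [-0.4, 0.3, -0.2]
opening: 0.632
grasp_force: 0.0
```

Request:
carry_out:
  delta_pos:
    - [0, 0, 0]
    - [0, 0, 0]
    - [0, 0, 0]
    - [0, 0, 0]
    - [0, 0, 0]
    - [0, 0, 0]
  rot:
    - [0, 0, 0]
    - [0, 0, 0]
    - [0, 0, 0]
    - [0, 0, 0]
    - [0, 0, 0]
    - [0, 0, 0]
  claw: 0.03

```text
clock: 52.05
eef_pos: [525.7, 318.8, 28.3]
tcp_rot: [3.14, -0.001, 1.525]
contact_force: [-1.0, -0.8, 4.8]
opening: 0.442
grasp_force: 44.5
```

Request:
carry_out:
  delta_pos:
    - [0, 0, -0.04]
    - [0, 0, -0.08]
    - [0, 0, -0.12]
    - [0, 0, -0.12]
  rot:
    - [0, 0, 0]
    - [0, 0, 0]
    - [0, 0, 0]
    - [0, 0, 0]

```text
clock: 52.55
eef_pos: [527.0, 319.7, 151.0]
tcp_rot: [3.135, -0.004, 1.525]
contact_force: [0.5, -0.0, -0.3]
opening: 0.443
grasp_force: 45.4
```

Run:
```python
from h import *
s=r.sense(); print(s['opening'],s['grasp_force'])
go((524.4,318.4,147.5,-2.6),(465,-330,147.5,-2.6))
```

```text
0.44309213603391456 45.42677991092205
shift [-0.6504, -0.0299, 0.0] rotz -0.0
```

Request:
carry_out:
  delta_pos:
    - [-0.06, -0.003, 0]
    - [-0.12, -0.006, 0]
    - [-0.18, -0.009, 0]
    - [-0.24, -0.012, 0]
    - [-0.3, -0.014, 0]
    - [-0.36, -0.017, 0]
    - [-0.42, -0.02, 0]
    - [-0.48, -0.022, 0]
  rot:
    - [0, 0, 0]
    - [0, 0, 0]
    - [0, 0, 0]
    - [0, 0, 0]
    - [0, 0, 0]
    - [0, 0, 0]
    - [0, 0, 0]
    - [0, 0, 0]

```text
clock: 53.55
eef_pos: [480.4, -161.9, 146.4]
tcp_rot: [-3.142, -0.0, 1.525]
contact_force: [0.8, 0.6, -0.3]
opening: 0.438
grasp_force: 45.4
```

Request:
carry_out:
  delta_pos:
    - [-0.06, -0.003, 0]
    - [-0.12, -0.006, 0]
    - [-0.178, -0.008, 0]
    - [-0.178, -0.008, 0.0]
    - [-0.178, -0.008, 0.04]
    - [-0.178, -0.008, 0.082]
    - [-0.178, -0.008, 0.082]
  rot:
    - [0, 0, 0]
    - [0, 0, 0]
    - [0, 0, 0]
    - [0, 0, 0]
    - [0, 0, 0]
    - [0, 0, 0]
    - [0, 0, 0]

```text
clock: 54.42
eef_pos: [462.8, -335.2, 61.8]
tcp_rot: [-3.136, -0.004, 1.526]
contact_force: [-0.1, 0.3, 0.4]
opening: 0.439
grasp_force: 45.4
```

Request:
carry_out:
  delta_pos:
    - [0, 0, 0]
    - [0, 0, 0]
    - [0, 0, 0]
    - [0, 0, 0]
    - [0, 0, -0.04]
    - [0, 0, -0.082]
    - [0, 0, -0.082]
  rot:
    - [0, 0, 0]
    - [0, 0, 0]
    - [0, 0, 0]
    - [0, 0, 0]
    - [0, 0, 0]
    - [0, 0, 0]
    - [0, 0, 0]
  claw: 0.054

```text
clock: 55.3
eef_pos: [466.9, -338.9, 150.2]
tcp_rot: [3.136, 0.004, 1.525]
contact_force: [0.6, 0.0, -1.0]
opening: 0.632
grasp_force: 0.0
```

Run:
```python
from h import *
im,M=shot('wrist','b3.png'); print(M[:3,3])
for b in shells(im,M,(400,560,-420,-260),20,amin=300)[0]: print(b['area'],b['rc'])
C=cmd(524.4,318.4,147.5,-2.6); p=C[:3,3]+C[:3,:3]@np.array([-658,-30,0]); print(p)
go((*p,-2.6),(578.5,394,148.3,-2.6))
```

```text
[ 466.9 -338.9  150.2]
1869.71875 [ 469.9 -332.5]
[ 464.6 -337.6  147.5]
shift [0.736, 0.0806, -0.0008] rotz -0.0
```

Both pieces are in the bin. Now the last broken round, near (578,393).

Request:
carry_out:
  delta_pos:
    - [0.06, 0.006, 0]
    - [0.12, 0.013, 0]
    - [0.18, 0.02, 0]
    - [0.24, 0.026, 0]
    - [0.3, 0.033, 0]
    - [0.36, 0.04, 0]
    - [0.42, 0.046, 0]
    - [0.48, 0.053, 0]
  rot:
    - [0, 0, 0]
    - [0, 0, 0]
    - [0, 0, 0]
    - [0, 0, 0]
    - [0, 0, 0]
    - [0, 0, 0]
    - [0, 0, 0]
    - [0, 0, 0]

```text
clock: 56.35
eef_pos: [539.1, 141.3, 145.5]
tcp_rot: [-3.14, 0.001, 1.525]
contact_force: [1.3, -0.6, -0.8]
opening: 0.629
grasp_force: 0.0
```

Request:
carry_out:
  delta_pos:
    - [0.06, 0.007, 0]
    - [0.12, 0.013, 0]
    - [0.18, 0.02, 0]
    - [0.24, 0.0266, 0]
    - [0.256, 0.0276, 0]
    - [0.256, 0.0276, 0]
    - [0.256, 0.0276, 0]
    - [0.256, 0.0276, 0]
  rot:
    - [0, 0, 0]
    - [0, 0, 0]
    - [0, 0, 0]
    - [0, 0, 0]
    - [0, 0, 0]
    - [0, 0, 0]
    - [0, 0, 0]
    - [0, 0, 0]

```text
clock: 57.35
eef_pos: [579.0, 392.3, 146.6]
tcp_rot: [-3.141, 0.001, 1.524]
contact_force: [-0.4, 0.7, 0.1]
opening: 0.63
grasp_force: 0.0
```

```bash
python3 dd.py
```

```text
[579.  392.3 146.6]
area 975 rc [578.8 399.7] [39.7 29.6] flat [593.  383.5] [561.2 386.5] len 31.9 dir 174.6
```

Request:
carry_out:
  delta_pos:
    - [0.003, 0.0005, 0.04]
    - [0.003, 0.0005, 0.08]
    - [0.003, 0.0005, 0.105]
    - [0.003, 0.0005, 0.12]
    - [0.003, 0.0005, 0.12]
    - [0.003, 0.0005, 0.12]
  rot:
    - [0, 0, 0]
    - [0, 0, 0]
    - [0, 0, 0]
    - [0, 0, 0]
    - [0, 0, 0]
    - [0, 0, 0]

```text
clock: 58.15
eef_pos: [580.4, 397.3, 28.0]
tcp_rot: [3.14, -0.001, 1.525]
contact_force: [0.1, 0.2, -0.4]
opening: 0.63
grasp_force: 0.0
```

Request:
carry_out:
  delta_pos:
    - [0, 0, 0]
    - [0, 0, 0]
    - [0, 0, 0]
    - [0, 0, 0]
    - [0, 0, 0]
    - [0, 0, 0]
  rot:
    - [0, 0, 0]
    - [0, 0, 0]
    - [0, 0, 0]
    - [0, 0, 0]
    - [0, 0, 0]
    - [0, 0, 0]
  claw: 0.03

```text
clock: 58.9
eef_pos: [580.4, 397.5, 28.5]
tcp_rot: [3.14, -0.001, 1.526]
contact_force: [-1.3, 0.3, 5.2]
opening: 0.439
grasp_force: 44.7
```

Request:
carry_out:
  delta_pos:
    - [0, 0, -0.04]
    - [0, 0, -0.08]
    - [0, 0, -0.12]
    - [0, 0, -0.12]
  rot:
    - [0, 0, 0]
    - [0, 0, 0]
    - [0, 0, 0]
    - [0, 0, 0]

```text
clock: 59.4
eef_pos: [581.7, 398.5, 151.7]
tcp_rot: [3.135, -0.005, 1.526]
contact_force: [0.5, 0.5, 0.4]
opening: 0.44
grasp_force: 45.4
```

Run:
```python
from h import *
s=r.sense(); print(s['opening'],s['grasp_force'])
go((579,397,148.3,-2.6),(487,-350,148.3,-2.6))
```

```text
0.44026576123311734 45.40147718042135
shift [-0.7504, -0.058, 0.0] rotz -0.0
```

Request:
carry_out:
  delta_pos:
    - [-0.06, -0.005, 0]
    - [-0.12, -0.01, 0]
    - [-0.18, -0.014, 0]
    - [-0.24, -0.019, 0]
    - [-0.3, -0.023, 0]
    - [-0.36, -0.028, 0]
    - [-0.42, -0.033, 0]
    - [-0.48, -0.037, 0]
  rot:
    - [0, 0, 0]
    - [0, 0, 0]
    - [0, 0, 0]
    - [0, 0, 0]
    - [0, 0, 0]
    - [0, 0, 0]
    - [0, 0, 0]
    - [0, 0, 0]

```text
clock: 60.4
eef_pos: [520.2, -82.6, 146.6]
tcp_rot: [3.141, 0.0, 1.526]
contact_force: [1.5, -0.2, -0.1]
opening: 0.438
grasp_force: 45.4
```

Request:
carry_out:
  delta_pos:
    - [-0.06, -0.005, 0]
    - [-0.12, -0.01, 0]
    - [-0.18, -0.014, 0]
    - [-0.24, -0.019, 0]
    - [-0.27, -0.021, 0]
    - [-0.27, -0.021, 0.0]
    - [-0.27, -0.021, 0.04]
    - [-0.27, -0.021, 0.076]
  rot:
    - [0, 0, 0]
    - [0, 0, 0]
    - [0, 0, 0]
    - [0, 0, 0]
    - [0, 0, 0]
    - [0, 0, 0]
    - [0, 0, 0]
    - [0, 0, 0]

```text
clock: 61.4
eef_pos: [487.6, -348.4, 69.8]
tcp_rot: [3.141, -0.0, 1.526]
contact_force: [-0.0, 1.5, -0.9]
opening: 0.44
grasp_force: 45.4
```

Request:
carry_out:
  delta_pos:
    - [0, 0, 0]
    - [0, 0, 0]
    - [0, 0, 0]
    - [0, 0, 0]
    - [0, 0, -0.04]
    - [0, 0, -0.076]
    - [0, 0, -0.076]
    - [0, 0, -0.076]
  rot:
    - [0, 0, 0]
    - [0, 0, 0]
    - [0, 0, 0]
    - [0, 0, 0]
    - [0, 0, 0]
    - [0, 0, 0]
    - [0, 0, 0]
    - [0, 0, 0]
  claw: 0.054

```text
clock: 62.4
eef_pos: [487.4, -349.5, 146.7]
tcp_rot: [3.141, 0.0, 1.525]
contact_force: [-0.7, -0.3, 0.1]
opening: 0.636
grasp_force: 0.0
```

Run:
```python
from h import *
im,M=shot('wrist','b4.png'); print(M[:3,3])
for b in shells(im,M,(400,560,-420,-260),20,amin=200)[0]: print(b['area'],b['rc'],b['sz'])
print([ (np.round(d['box']),round(d['p'],2)) for t in('broken_round_1','broken_square_1') for d in r.recognise(t,'wrist')])
s=r.grab_frame('scene'); m=redmask(s); n,L,st,ce=cv2.connectedComponentsWithStats(m)
print([(ce[i].round(),st[i,4]) for i in range(1,n) if st[i,4]>15])
# knob: black blob in latest tray picture s3 (arm pose then)
im=cv2.imread('pics/s3.png'); M3=cmd(529.7,-74.7,175.9,-2.6)
print('expect knob px',pix(np.array([[528.9-78+1.1+1.3,-75+27+3.6,54.],[453,-45,54]]),M3))
k=(im.max(2)<45).astype(np.uint8); n,L,st,ce=cv2.connectedComponentsWithStats(k)
print([(st[i].tolist()) for i in range(1,n) if st[i,4]>100])
```

```text
[ 487.4 -349.5  146.7]
2780.59375 [ 467.4 -339.6] [51.9 68.9]
[(array([278., 214., 344., 267.]), 0.94), (array([233., 196., 291., 242.]), 0.88), (array([278., 190., 332., 223.]), 0.57), (array([283.,   1., 310.,   9.]), 0.37)]
[(array([303., 113.]), np.int32(39)), (array([288., 192.]), np.int32(69)), (array([327., 208.]), np.int32(132)), (array([292., 245.]), np.int32(868)), (array([315., 229.]), np.int32(51)), (array([327., 239.]), np.int32(41)), (array([340., 250.]), np.int32(64))]
expect knob px [[201.1 205.3]
 [200.8 206.2]]
[[432, 50, 31, 287, 3571], [291, 98, 48, 15, 411], [288, 134, 55, 2, 106], [190, 188, 33, 30, 682], [535, 229, 75, 115, 1889], [20, 295, 590, 185, 54802], [254, 336, 31, 23, 416]]
```

All three broken shells are in the bin and no red is left on the sheet. Next, push the tray home with closed fingers behind the knob, which is at about (452,−45).

Run:
```python
from h import *
C=cmd(579,397,148.3,-2.6); p=C[:3,3]+C[:3,:3]@np.array([-750,-58,0]); print(p)
go((*p,-2.6),(415,-43.5,148.3,-2.6))
print(r.recognise('lever_post','scene')[:1],r.recognise('lever_post','side')[:2])
```

```text
[ 487.  -349.6  148.3]
shift [0.3025, -0.0858, 0.0] rotz -0.0
[{'box': [308.7, 193.7, 343.6, 214.9], 'p': 0.59}] [{'box': [281.8, 304.4, 333.3, 320.7], 'p': 0.91}]
```

Request:
carry_out:
  delta_pos:
    - [0.06, -0.018, 0]
    - [0.12, -0.036, 0]
    - [0.18, -0.054, 0]
    - [0.24, -0.072, 0]
    - [0.3025, -0.0858, 0]
    - [0.3025, -0.0858, 0]
    - [0.3025, -0.0858, 0.04]
    - [0.3025, -0.0858, 0.0833]
  rot:
    - [0, 0, 0]
    - [0, 0, 0]
    - [0, 0, 0]
    - [0, 0, 0]
    - [0, 0, 0]
    - [0, 0, 0]
    - [0, 0, 0]
    - [0, 0, 0]
  claw: 0.0

```text
clock: 63.7
eef_pos: [417.0, -44.1, 63.0]
tcp_rot: [3.138, 0.0, 1.526]
contact_force: [0.6, -0.3, -1.2]
opening: -0.001
grasp_force: 0.0
```

```bash
python3 st.py
python3 - <<'E'
from h import *
im,M=shot('wrist','k1.png')
for c in((528.5,-75),(531,-21)): print(face(im,M,c,40,half=40)[0])
print(r.sense()['opening'])
E
```

```text
[417.02 -44.08  62.96] [ 0.65 -0.3  -1.16] [-0.    0.03 -0.05] 3.138485564186637
[(array([528.6, -75.2]), array([31.5, 31.4]), -30.963754653930664, array([528.6, -75.2]))]
[(array([529.8, -22.8]), array([29.7, 29.7]), -2.3090627193450928, array([530. , -22.7]))]
0.0005473226424667705
```

Request:
carry_out:
  delta_pos:
    - [0, 0.006, 0]
    - [0, 0.012, 0]
    - [0, 0.018, 0]
    - [0, 0.024, 0]
    - [0, 0.03, 0]
    - [0, 0.036, 0]
    - [0, 0.042, 0]
    - [0, 0.046, 0]
  rot:
    - [0, 0, 0]
    - [0, 0, 0]
    - [0, 0, 0]
    - [0, 0, 0]
    - [0, 0, 0]
    - [0, 0, 0]
    - [0, 0, 0]
    - [0, 0, 0]

```text
clock: 64.75
eef_pos: [462.1, -45.6, 63.4]
tcp_rot: [3.141, -0.0, 1.525]
contact_force: [-3.2, -0.2, 3.3]
opening: -0.002
grasp_force: 1.7
```

Run:
```python
from h import *
im,M=shot('wrist','k2.png'); print(M[:3,3],r.sense()['contact_force'])
for c in((560,-23),(560,-77)): print(face(im,M,c,40,half=60)[0])
```

```text
[462.1 -45.6  63.4] [-1.9  0.3  1. ]
[(array([561. , -24.2]), array([29.7, 29.7]), -2.573359727859497, array([560.6, -23.7]))]
[(array([559.8, -76.8]), array([31.6, 31.2]), -45.0, array([559.8, -76.7]))]
```

Request:
carry_out:
  delta_pos:
    - [0, 0.005, 0]
    - [0, 0.01, 0]
    - [0, 0.014, 0]
    - [0, 0.017, 0]
    - [0, 0.019, 0]
    - [0, 0.019, 0]
  rot:
    - [0, 0, 0]
    - [0, 0, 0]
    - [0, 0, 0]
    - [0, 0, 0]
    - [0, 0, 0]
    - [0, 0, 0]

```text
clock: 65.55
eef_pos: [471.6, -45.9, 62.0]
tcp_rot: [-3.123, -0.001, 1.526]
contact_force: [-31.2, 1.2, 25.1]
opening: -0.002
grasp_force: 16.0
```

Request:
carry_out:
  delta_pos:
    - [0, 0.001, 0]
    - [0, 0.002, 0]
    - [0, 0.002, 0]
  rot:
    - [0, 0, 0]
    - [0, 0, 0]
    - [0, 0, 0]

```text
clock: 65.92
eef_pos: [471.8, -45.9, 61.9]
tcp_rot: [-3.12, -0.001, 1.526]
contact_force: [-36.4, -0.1, 32.6]
opening: 0.002
grasp_force: 19.1
```

Request:
carry_out:
  delta_pos:
    - [0, -0.012, 0]
    - [0, -0.02, 0]
    - [0, -0.02, 0]
    - [0, -0.02, 0]
    - [0, -0.02, 0]
  rot:
    - [0, 0, 0]
    - [0, 0, 0]
    - [0, 0, 0]
    - [0, 0, 0]
    - [0, 0, 0]

```text
clock: 66.55
eef_pos: [463.3, -45.7, 63.5]
tcp_rot: [3.141, 0.0, 1.525]
contact_force: [0.7, -0.4, -0.1]
opening: -0.001
grasp_force: 0.0
```

Run:
```python
from h import *
im,M=shot('wrist','k3.png'); print(M[:3,3],r.sense()['contact_force'])
for c in((575,-23),(575,-77)): print(face(im,M,c,40,half=60)[0])
```

```text
[463.3 -45.7  63.5] [ 0.8  0.3 -0.5]
[(array([569.5, -24.5]), array([29.8, 29.6]), -2.385944128036499, array([569.7, -24.1]))]
[(array([568.3, -77.1]), array([31.6, 31.2]), -45.0, array([568.2, -77.1]))]
```

The tray stopped at about 49 mm travel with a large upward force, so the tips may have been catching. I'll raise the tips a little and push again gently.

Request:
carry_out:
  delta_pos:
    - [0, 0, -0.007]
    - [0, 0.006, -0.007]
    - [0, 0.009, -0.007]
    - [0, 0.01, -0.007]
    - [0, 0.011, -0.007]
    - [0, 0.0115, -0.007]
    - [0, 0.0115, -0.007]
  rot:
    - [0, 0, 0]
    - [0, 0, 0]
    - [0, 0, 0]
    - [0, 0, 0]
    - [0, 0, 0]
    - [0, 0, 0]
    - [0, 0, 0]

```text
clock: 67.47
eef_pos: [472.5, -46.1, 70.2]
tcp_rot: [-3.138, -0.0, 1.525]
contact_force: [-6.1, -0.0, 8.0]
opening: 0.001
grasp_force: 4.4
```

```bash
python3 st.py
python3 - <<'E'
from h import *
im,M=shot('wrist','k4.png')
print(face(im,M,(575,-23),40,half=60)[0][0][:1])
for n in('side','scene'): cv2.imwrite(f'pics/{n}k.png',r.grab_frame(n))
a=cv2.imread('pics/sidek.png')[180:380,230:430]; b=im[60:460,100:640]
cv2.imwrite('pics/k4c.png',np.hstack([cv2.resize(a,(400,400),interpolation=cv2.INTER_CUBIC),cv2.resize(b,(400,400))]))
E
```

```text
[472.51 -46.13  70.15] [-6.11 -0.01  8.03] [-0.05  1.03 -0.  ] -3.1383939222454793
(array([569.5, -24.6]),)
```

View pics/k4c.png

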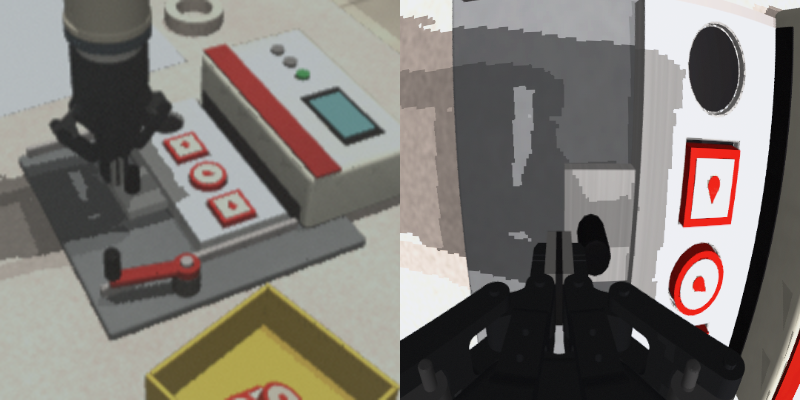

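Run:
```python
from h import *
M=cmd(625,0,256.28); im=cv2.imread('pics/wrist0.png')
print(im[250,255:350].max(1).tolist())
for c in(264,322,331,338,343): print(c,[plane('wrist',[(c,250)],z,M)[0] for z in(12,34,87)])
im=cv2.imread('pics/k4.png'); M=T()
R=rect(im,M,600,660,-40,-10,34,2); print('row y=-25, plane34, x=600..660',R[30].max(1).tolist())
R=rect(im,M,600,660,20,50,34,2); print(R[30].max(1).tolist())
```

```text
[227, 227, 227, 227, 227, 227, 200, 127, 66, 67, 78, 132, 132, 131, 132, 132, 132, 138, 145, 145, 145, 147, 148, 148, 146, 146, 146, 147, 147, 146, 147, 148, 148, 148, 148, 147, 147, 147, 147, 148, 149, 149, 149, 148, 147, 147, 146, 147, 147, 148, 148, 150, 149, 148, 148, 148, 148, 149, 148, 148, 151, 151, 135, 130, 128, 128, 127, 126, 120, 58, 18, 12, 46, 64, 69, 80, 100, 118, 134, 135, 141, 108, 117, 129, 129, 128, 128, 128, 128, 128, 129, 129, 129, 129, 129]
264 [array([571.7, -45.6]), array([574.9, -38.3]), array([582.6, -20.7])]
322 [array([631.5, -45.6]), array([631. , -38.3]), array([630. , -20.7])]
331 [array([640.7, -45.6]), array([639.7, -38.3]), array([637.3, -20.7])]
338 [array([647.9, -45.7]), array([646.5, -38.3]), array([643. , -20.7])]
343 [array([653.1, -45.7]), array([651.3, -38.3]), array([647.1, -20.7])]
row y=-25, plane34, x=600..660 [243, 243, 243, 243, 243, 243, 243, 243, 243, 243, 243, 243, 243, 243, 243, 243, 243, 243, 243, 243, 243, 243, 244, 243, 243, 243, 243, 243, 243, 243, 243, 243, 243, 243, 243, 243, 243, 243, 243, 241, 203, 134, 21, 10, 9, 9, 9, 9, 9, 9, 11, 11, 10, 10, 9, 9, 9, 9, 9, 9, 9, 10, 10, 11, 10, 9, 8, 8, 9, 9, 11, 9, 7, 9, 10, 9, 9, 10, 20, 31, 33, 46, 73, 84, 85, 86, 86, 85, 85, 86, 86, 85, 86, 87, 87, 87, 87, 88, 88, 88, 88, 89, 88, 88, 88, 89, 89, 89, 89, 88, 88, 88, 88, 88, 88, 88, 88, 88, 88, 89]
[243, 243, 243, 243, 243, 243, 243, 243, 243, 243, 243, 243, 243, 244, 243, 243, 243, 243, 243, 243, 243, 243, 243, 243, 243, 243, 243, 243, 243, 243, 243, 243, 243, 243, 243, 243, 243, 243, 243, 243, 243, 243, 243, 243, 243, 240, 161, 48, 21, 9, 10, 10, 10, 10, 10, 11, 11, 11, 10, 10, 10, 11, 11, 10, 10, 10, 8, 9, 11, 9, 9, 11, 11, 9, 10, 10, 10, 10, 10, 10, 10, 9, 9, 14, 20, 29, 43, 64, 77, 88, 88, 88, 88, 88, 88, 88, 88, 88, 88, 88, 88, 88, 88, 88, 72, 28, 0, 0, 0, 0, 0, 0, 0, 0, 0, 0, 0, 0, 0, 0]
```

The tray rear edge is at x ≈ 620.5 and the housing front at ≈ 634, so about 12 mm remain. Pushing with the sloped finger backs pressed the knob down and jammed the tray. I'll turn 90° and grip the knob, estimated at (492,−46).

Request:
carry_out:
  delta_pos:
    - [0, -0.008, 0]
    - [0, -0.008, -0.03]
    - [0, -0.008, -0.06]
    - [0, -0.008, -0.06]
    - [0, -0.008, -0.06]
    - [0, -0.008, -0.06]
    - [0, -0.008, -0.06]
    - [0, -0.008, -0.06]
  rot:
    - [0, 0, 0]
    - [0, 0, 0]
    - [0, 0, -10]
    - [0, 0, -20]
    - [0, 0, -30]
    - [0, 0, -40]
    - [0, 0, -50]
    - [0, 0, -60]
  claw: 0.045

```text
clock: 68.62
eef_pos: [466.4, -45.9, 130.3]
tcp_rot: [3.141, 0.001, 2.578]
contact_force: [0.3, -0.2, -0.2]
opening: 0.526
grasp_force: 0.0
```

Request:
carry_out:
  delta_pos:
    - [0, 0, 0]
    - [0, 0, 0]
    - [0, 0, 0]
    - [0, 0, 0]
    - [0, 0, 0]
    - [0, 0, 0]
  rot:
    - [0, 0, -10]
    - [0, 0, -20]
    - [0, 0, -30]
    - [0, 0, -30]
    - [0, 0, -30]
    - [0, 0, -30]

```text
clock: 69.38
eef_pos: [466.1, -45.8, 130.3]
tcp_rot: [3.142, 0.0, 3.094]
contact_force: [-0.2, -0.4, 0.4]
opening: 0.526
grasp_force: 0.0
```

Run:
```python
from h import *
im,M=shot('wrist','n1.png'); s=r.sense(); print(M[:3,3],s['tcp_rot'],s['qpos'])
p=pix(np.array([[492.5,-46.1,54.],[492.5,-46.1,24]]),M); print('knob px expected top/base',p)
k=(im.max(2)<45).astype(np.uint8); n,L,st,ce=cv2.connectedComponentsWithStats(k)
print([(st[i].tolist(),ce[i].round()) for i in range(1,n) if st[i,4]>100])
a=s['eef_pos']; go((a[0],a[1],a[2],87.4),(492.5,-46.1,56,87.4))
```

```text
[466.1 -45.8 130.3] [3.1 0.  3.1] [-0.1  0.3  2.1  0.   0.8 -1.6]
knob px expected top/base [[316.7 311.2]
 [316.4 290. ]]
[([75, 178, 48, 35, 1005], array([ 99., 195.])), ([125, 259, 23, 40, 547], array([136., 276.])), ([301, 278, 29, 44, 1030], array([315., 300.])), ([26, 294, 578, 186, 55999], array([316., 418.]))]
shift [-0.0263, 0.0009, 0.0744] rotz -0.0
```

Request:
carry_out:
  delta_pos:
    - [-0.0263, 0.0003, 0]
    - [-0.0263, 0.0003, 0.03]
    - [-0.0263, 0.0003, 0.055]
    - [-0.0263, 0.0003, 0.07]
    - [-0.0263, 0.0003, 0.0744]
    - [-0.0263, 0.0003, 0.0744]
    - [-0.0263, 0.0003, 0.0744]
  rot:
    - [0, 0, 0]
    - [0, 0, 0]
    - [0, 0, 0]
    - [0, 0, 0]
    - [0, 0, 0]
    - [0, 0, 0]
    - [0, 0, 0]

```text
clock: 70.3
eef_pos: [493.0, -46.8, 56.7]
tcp_rot: [-3.142, 0.001, 3.096]
contact_force: [0.6, 0.2, 0.7]
opening: 0.527
grasp_force: 0.0
```

Request:
carry_out:
  delta_pos:
    - [0, 0, 0]
    - [0, 0, 0]
    - [0, 0, 0]
    - [0, 0, 0]
    - [0, 0, 0]
    - [0, 0, 0]
  rot:
    - [0, 0, 0]
    - [0, 0, 0]
    - [0, 0, 0]
    - [0, 0, 0]
    - [0, 0, 0]
    - [0, 0, 0]
  claw: 0.01
  grip_force: 40

```text
clock: 71.05
eef_pos: [492.7, -46.7, 56.6]
tcp_rot: [3.142, 0.001, 3.096]
contact_force: [-1.2, 1.1, 6.5]
opening: 0.193
grasp_force: 38.9
```

```bash
python3 st.py
```

```text
[492.73 -46.69  56.6 ] [-1.17  1.07  6.48] [0.13 0.16 0.07] 3.141526744527794
```

Request:
carry_out:
  delta_pos:
    - [-0.002, 0, 0]
    - [-0.004, 0, 0]
    - [-0.006, 0, 0]
    - [-0.008, 0, 0]
    - [-0.0095, 0, 0]
    - [-0.0095, 0, 0]
  rot:
    - [0, 0, 0]
    - [0, 0, 0]
    - [0, 0, 0]
    - [0, 0, 0]
    - [0, 0, 0]
    - [0, 0, 0]

```text
clock: 71.8
eef_pos: [493.2, -46.7, 56.3]
tcp_rot: [3.141, -0.017, 3.097]
contact_force: [-32.6, -0.8, 44.7]
opening: 0.192
grasp_force: 42.6
```

```bash
python3 st.py
```

```text
[493.21 -46.68  56.34] [-32.62  -0.8   44.69] [-0.01  5.17 -0.01] 3.14123787506391
```

Blocked again at the same point, so this may be the home stop. Unload, release, and look at the gap from above.

Request:
carry_out:
  delta_pos:
    - [0.0095, 0, 0]
    - [0.0095, 0, 0]
    - [0.0095, 0, 0]
    - [0.0095, 0, 0]
  rot:
    - [0, 0, 0]
    - [0, 0, 0]
    - [0, 0, 0]
    - [0, 0, 0]

```text
clock: 72.3
eef_pos: [492.5, -46.7, 56.6]
tcp_rot: [3.142, 0.0, 3.096]
contact_force: [-3.0, 0.5, 9.9]
opening: 0.197
grasp_force: 40.3
```

Request:
carry_out:
  delta_pos:
    - [0, 0, 0]
    - [0, 0, 0]
    - [0, 0, 0]
    - [0, 0, -0.05]
    - [0, 0, -0.1]
    - [-0.05, 0, -0.14]
    - [-0.1, 0, -0.16]
    - [-0.1, 0, -0.16]
  rot:
    - [0, 0, 0]
    - [0, 0, 0]
    - [0, 0, 0]
    - [0, 0, 0]
    - [0, 0, 0]
    - [0, 0, 0]
    - [0, 0, 0]
    - [0, 0, 0]
  claw: 0.045

```text
clock: 73.3
eef_pos: [596.5, -51.5, 218.1]
tcp_rot: [-3.141, 0.006, 3.096]
contact_force: [-0.6, -0.1, -0.9]
opening: 0.528
grasp_force: 0.0
```

Request:
carry_out:
  delta_pos:
    - [-0.05, 0, 0]
    - [-0.1, 0, 0]
    - [-0.1, 0, 0]
    - [-0.1, 0, 0]
    - [-0.1, 0, 0]
    - [-0.1, 0, 0]
  rot:
    - [0, 0, 0]
    - [0, 0, 0]
    - [0, 0, 0]
    - [0, 0, 0]
    - [0, 0, 0]
    - [0, 0, 0]

```text
clock: 74.05
eef_pos: [691.4, -55.8, 216.3]
tcp_rot: [3.142, -0.0, 3.096]
contact_force: [0.6, -0.4, -0.1]
opening: 0.525
grasp_force: 0.0
```

Run:
```python
from h import *
im,M=shot('wrist','x1.png'); c=(M@r.camera_info('wrist')['hand_eye'])[:3,3]; print(M[:3,3],'cam',c)
for y in(-50,0,40):
  for z in(34,12):
    R=rect(im,M,600,670,y-2,y+2,z,1); print(y,z,R[2].max(1).tolist())
for cc in((569,-24),(568,-77),(565,-131)): print(face(im,M,cc,40,half=40)[0])
M0=cmd(625,0,256.28); i0=cv2.imread('pics/wrist0.png')
for z in(34,12): print('start',z,rect(i0,M0,560,670,-32,-28,z,1)[2].max(1).tolist())
```

```text
[691.4 -55.8 216.3] cam [615.8 -52.5 333.3]
-50 34 [229, 229, 229, 229, 229, 229, 229, 229, 229, 229, 229, 229, 229, 229, 229, 229, 229, 229, 229, 201, 76, 125, 127, 127, 127, 126, 126, 126, 125, 124, 124, 112, 53, 29, 56, 78, 94, 96, 102, 132, 131, 181, 210, 216, 199, 162, 206, 206, 205, 206, 205, 205, 205, 205, 205, 204, 204, 204, 204, 204, 203, 202, 203, 202, 202, 201, 201, 200, 200, 201]
-50 12 [229, 229, 229, 229, 229, 229, 229, 229, 229, 229, 229, 229, 229, 229, 229, 229, 229, 229, 229, 211, 118, 110, 127, 127, 127, 127, 126, 126, 127, 125, 124, 125, 114, 65, 31, 50, 69, 89, 96, 97, 112, 141, 125, 187, 210, 216, 201, 167, 198, 206, 206, 205, 206, 205, 204, 204, 205, 205, 204, 204, 204, 204, 204, 203, 202, 202, 203, 202, 202, 201]
0 34 [154, 220, 229, 229, 229, 229, 229, 229, 229, 228, 227, 229, 229, 229, 229, 229, 229, 229, 229, 229, 229, 217, 131, 116, 127, 127, 128, 128, 128, 129, 129, 128, 126, 123, 80, 29, 35, 63, 89, 98, 101, 124, 149, 148, 209, 217, 221, 179, 188, 201, 201, 201, 201, 201, 200, 200, 200, 200, 199, 199, 200, 200, 201, 200, 201, 201, 201, 201, 200, 200]
0 12
[... 1594 characters left out ...]
147, 146, 135, 127, 128, 129, 128, 115, 57, 25, 17, 34, 62, 72, 83, 101, 121, 133, 139, 122, 117, 125, 127, 127, 127, 127, 128, 128, 128, 128, 129, 130, 130, 130, 131, 131, 130, 130, 131, 130, 129, 128, 128, 128]
start 12 [126, 126, 125, 124, 124, 125, 125, 126, 126, 128, 117, 90, 70, 65, 65, 65, 65, 65, 65, 65, 65, 65, 65, 65, 65, 65, 64, 64, 65, 65, 65, 65, 65, 65, 66, 66, 66, 64, 65, 65, 66, 78, 85, 85, 85, 85, 85, 86, 85, 85, 85, 85, 85, 85, 84, 84, 84, 84, 84, 85, 84, 85, 85, 85, 86, 86, 86, 86, 76, 67, 65, 64, 65, 65, 64, 49, 25, 14, 39, 64, 71, 78, 95, 113, 129, 138, 132, 120, 120, 126, 130, 130, 130, 130, 130, 130, 130, 130, 130, 130, 130, 130, 130, 130, 131, 131, 130, 131, 130, 131]
```

Run:
```python
from h import *
M0=cmd(625,0,256.28); i0=cv2.imread('pics/wrist0.png')
print('wrist0 x 380..470 z12 y=20',rect(i0,M0,380,470,18,22,12,1)[2].max(1).tolist())
i5=cv2.imread('pics/near.png'); 
im=cv2.imread('pics/x1.png'); M=T()
print('x1 x 380..560 y=40',rect(im,M,380,560,38,42,12,1)[2].max(1).tolist())
# base sides: scan y at x=600..610
R=rect(im,M,548,552,-230,150,12,1); print('y 150..-230 at x=550',R[:,2].max(1).tolist())
h=redmask(im); 
R=rect(h*255,M,380,620,-260,-150,46,1)>100; ys,xs=np.nonzero(R); print('lever red at z46 x',380+np.percentile(xs,[1,50,99]),'y',-150-np.percentile(ys,[1,50,99]),len(xs))
```

```text
wrist0 x 380..470 z12 y=20 [117, 118, 119, 117, 116, 116, 117, 117, 117, 116, 115, 115, 116, 116, 115, 115, 115, 116, 118, 119, 119, 118, 116, 115, 114, 101, 87, 79, 84, 83, 83, 83, 83, 83, 84, 84, 83, 83, 83, 84, 84, 83, 84, 84, 84, 85, 85, 85, 85, 85, 85, 85, 85, 85, 85, 85, 84, 83, 83, 83, 84, 84, 84, 84, 84, 85, 84, 85, 85, 85, 85, 85, 85, 85, 85, 85, 86, 86, 86, 86, 86, 85, 85, 86, 85, 85, 101, 132, 152, 155]
x1 x 380..560 y=40 [0, 0, 0, 0, 0, 0, 0, 0, 0, 0, 0, 0, 0, 0, 0, 0, 0, 0, 0, 0, 0, 0, 0, 0, 0, 0, 0, 0, 0, 0, 0, 0, 0, 0, 0, 0, 0, 0, 0, 0, 0, 0, 0, 0, 0, 0, 0, 0, 0, 0, 0, 0, 0, 0, 0, 0, 0, 0, 0, 0, 0, 0, 0, 0, 0, 0, 0, 0, 0, 0, 0, 0, 0, 0, 0, 0, 0, 0, 0, 0, 0, 0, 0, 0, 0, 0, 0, 0, 0, 0, 0, 0, 0, 0, 0, 0, 0, 0, 0, 0, 0, 0, 0, 0, 0, 0, 0, 0, 0, 0, 0, 0, 0, 0, 0, 0, 13, 86, 86, 87, 87, 87, 87, 89, 89, 88, 89, 89, 89, 87, 87, 88, 87, 87, 87, 87, 89, 107, 124, 124, 123, 121, 119, 119, 122, 123, 120, 119, 121, 122, 120, 120, 119, 125, 138, 142, 140, 140, 139, 138, 140, 138, 137, 133, 127, 126, 126, 118, 95, 86, 98, 54, 24, 24, 23, 23, 23, 25, 23, 23]
y 150..-230 at x=550 [223, 
[... 1238 characters left out ...]
29, 228, 229, 229, 229, 229, 229, 229, 229, 229, 229, 199, 117, 67, 64, 99, 215, 223, 223, 223, 192, 216, 229, 229, 229, 229, 229, 229, 229, 229, 229, 229, 229, 229, 229, 229, 229, 229, 229, 229, 229, 229, 229, 229, 229, 229, 228, 229, 229, 229, 229, 226, 222, 223, 223, 223, 222, 218, 222, 229, 229, 229, 229, 229, 228, 226, 225, 224, 224, 179, 150, 144, 143, 144, 143, 143, 143, 144, 144, 144, 144, 144, 144, 144, 145, 144, 145, 144, 145, 146, 145, 146, 146, 146, 147, 146, 146, 147, 146, 147, 146, 145, 144, 144, 143, 135, 169, 220, 223, 223, 223, 223, 223, 223, 223, 223, 223, 223, 224, 224, 223, 223, 223, 224, 223, 223, 223, 223]
lever red at z46 x [487.1 494.  500. ] y [-170. -183. -195.] 208
```

Gap check: the tray rear is at about 620.5 and the housing at about 634. Two different pushes stopped hard at this same spot with nothing in the way. To settle whether this is the 60 mm end stop, I'll grip the knob again, push without downward load, then pull to measure the full range.

Request:
carry_out:
  delta_pos:
    - [0.06, 0, 0]
    - [0.12, 0, 0]
    - [0.18, 0, 0.0]
    - [0.2, 0, 0.03]
    - [0.2, 0, 0.09]
    - [0.2, 0, 0.14]
    - [0.2, 0, 0.16]
    - [0.2, 0, 0.16]
  rot:
    - [0, 0, 0]
    - [0, 0, 0]
    - [0, 0, 0]
    - [0, 0, 0]
    - [0, 0, 0]
    - [0, 0, 0]
    - [0, 0, 0]
    - [0, 0, 0]

```text
clock: 75.1
eef_pos: [491.2, -46.6, 54.9]
tcp_rot: [3.141, -0.003, 3.096]
contact_force: [0.2, -0.4, 0.8]
opening: 0.526
grasp_force: 0.0
```

Request:
carry_out:
  delta_pos:
    - [0, 0, 0]
    - [0, 0, 0]
    - [0, 0, 0]
    - [0, 0, 0]
    - [0, 0, 0]
    - [0, 0, 0]
  rot:
    - [0, 0, 0]
    - [0, 0, 0]
    - [0, 0, 0]
    - [0, 0, 0]
    - [0, 0, 0]
    - [0, 0, 0]
  claw: 0.01

```text
clock: 75.85
eef_pos: [493.3, -46.7, 57.4]
tcp_rot: [-3.142, 0.002, 3.096]
contact_force: [-1.5, 1.5, 8.5]
opening: 0.197
grasp_force: 39.0
```

Request:
carry_out:
  delta_pos:
    - [-0.002, 0, -0.0015]
    - [-0.004, 0, -0.003]
    - [-0.005, 0, -0.0035]
    - [-0.005, 0, -0.0035]
  rot:
    - [0, 0, 0]
    - [0, 0, 0]
    - [0, 0, 0]
    - [0, 0, 0]

```text
clock: 76.35
eef_pos: [493.8, -46.7, 57.6]
tcp_rot: [3.141, -0.007, 3.096]
contact_force: [-5.7, -0.1, -21.2]
opening: 0.194
grasp_force: 40.0
```

Request:
carry_out:
  delta_pos:
    - [0.005, 0, 0.0035]
    - [0.012, 0, 0.0035]
    - [0.019, 0, 0.0035]
    - [0.026, 0, 0.0035]
    - [0.033, 0, 0.0035]
    - [0.04, 0, 0.0035]
    - [0.047, 0, 0.0035]
    - [0.052, 0, 0.0035]
  rot:
    - [0, 0, 0]
    - [0, 0, 0]
    - [0, 0, 0]
    - [0, 0, 0]
    - [0, 0, 0]
    - [0, 0, 0]
    - [0, 0, 0]
    - [0, 0, 0]

```text
clock: 77.35
eef_pos: [447.7, -44.7, 57.4]
tcp_rot: [-3.142, 0.005, 3.096]
contact_force: [3.7, 3.2, 9.0]
opening: 0.189
grasp_force: 43.3
```

Request:
carry_out:
  delta_pos:
    - [0.004, 0, 0]
    - [0.007, 0, 0]
    - [0.01, 0, 0]
    - [0.01, 0, 0]
  rot:
    - [0, 0, 0]
    - [0, 0, 0]
    - [0, 0, 0]
    - [0, 0, 0]

```text
clock: 77.85
eef_pos: [437.4, -44.2, 57.4]
tcp_rot: [-3.142, 0.005, 3.096]
contact_force: [1.3, 3.9, 12.3]
opening: 0.193
grasp_force: 43.6
```

Request:
carry_out:
  delta_pos:
    - [0.002, 0, 0]
    - [0.004, 0, 0]
    - [0.006, 0, 0]
    - [0.008, 0, 0]
    - [0.008, 0, 0]
  rot:
    - [0, 0, 0]
    - [0, 0, 0]
    - [0, 0, 0]
    - [0, 0, 0]
    - [0, 0, 0]

```text
clock: 78.47
eef_pos: [433.4, -44.0, 57.5]
tcp_rot: [-3.141, 0.012, 3.096]
contact_force: [15.3, 4.0, -7.1]
opening: 0.192
grasp_force: 41.4
```

Total travel is 60.1 mm, from 493.5 to 433.4, so the earlier stop was home. Pushing it back home.

Request:
carry_out:
  delta_pos:
    - [-0.008, 0, 0]
    - [-0.017, 0, 0]
    - [-0.026, 0, 0]
    - [-0.035, 0, 0]
    - [-0.044, 0, 0]
    - [-0.052, 0, 0]
    - [-0.059, 0, 0]
    - [-0.063, 0, 0]
  rot:
    - [0, 0, 0]
    - [0, 0, 0]
    - [0, 0, 0]
    - [0, 0, 0]
    - [0, 0, 0]
    - [0, 0, 0]
    - [0, 0, 0]
    - [0, 0, 0]

```text
clock: 79.47
eef_pos: [491.2, -46.6, 57.3]
tcp_rot: [3.142, 0.002, 3.096]
contact_force: [-3.5, 1.5, 16.9]
opening: 0.192
grasp_force: 43.8
```

Request:
carry_out:
  delta_pos:
    - [-0.002, 0, 0]
    - [-0.004, 0, 0]
    - [-0.005, 0, 0]
    - [-0.005, 0, 0]
    - [-0.005, 0, 0]
  rot:
    - [0, 0, 0]
    - [0, 0, 0]
    - [0, 0, 0]
    - [0, 0, 0]
    - [0, 0, 0]

```text
clock: 80.1
eef_pos: [493.7, -46.7, 57.3]
tcp_rot: [3.142, -0.003, 3.096]
contact_force: [-10.9, 1.9, 24.3]
opening: 0.188
grasp_force: 44.9
```

Request:
carry_out:
  delta_pos:
    - [0.002, 0, 0]
    - [0.002, 0, 0]
    - [0.002, 0, 0]
    - [0.002, 0, 0]
    - [0.002, 0, -0.05]
    - [0.002, 0, -0.1]
    - [0.012, -0.05, -0.14]
    - [0.012, -0.074, -0.14]
  rot:
    - [0, 0, 0]
    - [0, 0, 0]
    - [0, 0, 0]
    - [0, 0, 0]
    - [0, 0, 0]
    - [0, 0, 0]
    - [0, 0, 0]
    - [0, 0, 0]
  claw: 0.045

```text
clock: 81.1
eef_pos: [481.3, -121.9, 199.1]
tcp_rot: [-3.14, 0.005, 3.096]
contact_force: [0.8, 0.6, -0.6]
opening: 0.527
grasp_force: 0.0
```

Request:
carry_out:
  delta_pos:
    - [0, 0, 0]
    - [0, 0, 0]
    - [0, 0, 0]
    - [0, 0, 0]
    - [0, 0, 0]
  rot:
    - [0, 0, 0]
    - [0, 0, 0]
    - [0, 0, 0]
    - [0, 0, 0]
    - [0, 0, 0]
  claw: 0.0

```text
clock: 81.72
eef_pos: [480.1, -119.8, 195.8]
tcp_rot: [3.141, -0.0, 3.097]
contact_force: [0.0, 0.4, 0.1]
opening: 0.003
grasp_force: 0.0
```

Run:
```python
from h import *
im,M=shot('wrist','l1.png'); c=(M@r.camera_info('wrist')['hand_eye'])[:3,3]; print(M[:3,3],'cam',c)
h=redmask(im)
R=rect(h*255,M,380,540,-240,-150,46,2)>100; ys,xs=np.nonzero(R.astype(np.uint8)); 
n,L,st,ce=cv2.connectedComponentsWithStats(R.astype(np.uint8)); print([(380+st[i,0]/2,380+(st[i,0]+st[i,2])/2,-150-st[i,1]/2,-150-(st[i,1]+st[i,3])/2,st[i,4]/4) for i in range(1,n) if st[i,4]>100])
k=np.argmax([st[i,4] for i in range(1,n)])+1; print('rect',cv2.minAreaRect(np.argwhere(L==k)[:,::-1].astype(np.float32)))
for z in(62,78):
    D=(rect(im,M,370,540,-240,-130,z,2).max(2)<45).astype(np.uint8); n,L,st,ce=cv2.connectedComponentsWithStats(D)
    print(z,[(380-10+st[i,0]/2,370+(st[i,0]+st[i,2])/2,-130-st[i,1]/2,-130-(st[i,1]+st[i,3])/2,st[i,4]/4) for i in range(1,n) if st[i,4]>150])
for cc in((569,-24),(568,-77),(565,-131)): print(face(im,M,cc,40,half=40)[0])
```

```text
[ 480.1 -119.8  195.8] cam [ 404.5 -116.7  312.9]
[(np.float64(412.0), np.float64(496.5), np.float64(-158.0), np.float64(-198.0), np.float64(1270.0))]
rect ((146.95001220703125, 48.14999771118164), (177.72000122070312, 52.810035705566406), 18.434947967529297)
62 [(np.float64(529.0), np.float64(540.0), np.float64(-135.5), np.float64(-149.5), np.float64(126.75)), (np.float64(406.5), np.float64(422.0), np.float64(-156.5), np.float64(-174.5), np.float64(92.25)), (np.float64(461.5), np.float64(478.0), np.float64(-162.0), np.float64(-169.0), np.float64(61.0))]
78 [(np.float64(521.0), np.float64(540.0), np.float64(-134.5), np.float64(-150.0), np.float64(216.25)), (np.float64(406.5), np.float64(421.0), np.float64(-154.0), np.float64(-171.0), np.float64(84.0)), (np.float64(458.0), np.float64(473.5), np.float64(-159.5), np.float64(-165.5), np.float64(52.25))]
[(array([569.6, -24.9]), array([29.9, 30.1]), -2.694284439086914, array([569.6, -24.6]))]
[]
[]
```

The tray is home with the shells unmoved. Lever: post top about (414,−163), pivot about (483,−186). I'll cross-check with the fixed cameras and work out the arc.

Run:
```python
from h import *
for n,w in(('side',(270,320,290,335)),('scene',(330,355,185,215))):
    im=r.grab_frame(n); x0,x1,y0,y1=w; d=(im[y0:y1,x0:x1].max(2)<60).astype(np.uint8); k,L,st,ce=cv2.connectedComponentsWithStats(d)
    for i in range(1,k):
        if st[i,4]>30: b=st[i]; t=(x0+b[0]+b[2]/2,y0+b[1]+3); print(n,b.tolist(),'top px',t,plane(n,[t],78)[0])
import math
piv=np.array([483,-186.]); 
def pose(a,z): # lever dir world angle a (deg)
    p=piv+72*np.array([math.cos(math.radians(a)),math.sin(math.radians(a))]); return (*p,z,a-90)
cur=(480,-120.2,196.8,87.4)
print(pose(161.6,82)); go(cur,pose(161.6,140)); S=pose(161.6,82)
for a in(154,146,138,130,122,114,106,98): go(S,pose(a,82))
S2=pose(98,82)
for a in(94,90,87,84): go(S2,pose(a,82))
```

```text
side [24, 6, 11, 16, 78] top px (np.float64(299.5), np.int32(299)) [ 445.6 -162.9]
side [10, 14, 15, 17, 146] top px (np.float64(287.5), np.int32(307)) [ 417.2 -170.8]
side [39, 29, 11, 8, 47] top px (np.float64(314.5), np.int32(322)) [ 444.3 -225.6]
(np.float64(414.68092716159623), np.float64(-163.27326933980862), 82, 71.6)
shift [0.0633, -0.046, 0.0568] rotz 15.8
shift [-0.0006, 0.0095, 0.0] rotz 7.6
shift [-0.0027, 0.0194, 0.0] rotz 15.6
shift [-0.006, 0.0288, 0.0] rotz 23.6
shift [-0.0107, 0.0377, 0.0] rotz 31.6
shift [-0.0165, 0.0459, 0.0] rotz 39.6
shift [-0.0235, 0.0532, 0.0] rotz 47.6
shift [-0.0313, 0.0594, 0.0] rotz 55.6
shift [-0.04, 0.0645, 0.0] rotz 63.6
shift [-0.0002, 0.005, 0.0] rotz 4
shift [-0.0007, 0.01, 0.0] rotz 8
shift [-0.0013, 0.0137, 0.0] rotz 11
shift [-0.0021, 0.0174, 0.0] rotz 14
```

Request:
carry_out:
  delta_pos:
    - [0.03, -0.02, 0.0]
    - [0.06, -0.046, 0.0]
    - [0.0633, -0.048, 0.03]
    - [0.0633, -0.048, 0.04]
    - [0.0633, -0.048, 0.04]
    - [0.0633, -0.048, 0.04]
    - [0.0633, -0.048, 0.04]
  rot:
    - [0, 0, 8]
    - [0, 0, 15.8]
    - [0, 0, 15.8]
    - [0, 0, 15.8]
    - [0, 0, 15.8]
    - [0, 0, 15.8]
    - [0, 0, 15.8]
  claw: 0.05

```text
clock: 82.75
eef_pos: [415.3, -165.3, 156.6]
tcp_rot: [-3.142, 0.001, 2.821]
contact_force: [0.1, -0.5, -0.1]
opening: 0.582
grasp_force: 0.0
```

Run:
```python
from h import *
im,M=shot('wrist','l2.png'); print(M[:3,3])
p=pix(np.array([[414,-163,78.],[417,-171,78],[414,-163,46]]),M); print('expected px',p)
for thr in(45,60):
    k,L,st,ce=cv2.connectedComponentsWithStats((im.max(2)<thr).astype(np.uint8))
    print([(st[i].tolist(),ce[i].round()) for i in range(1,k) if 100<st[i,4]<9000])
h=redmask(im); k,L,st,ce=cv2.connectedComponentsWithStats(h); print('red',[(st[i].tolist(),ce[i].round()) for i in range(1,k) if st[i,4]>100])
i=1+np.argmax(st[1:,4]); ys,xs=np.nonzero(L==i); w=plane('wrist',np.c_[xs,ys],46,M); mu=w.mean(0); u,s,vt=np.linalg.svd(w-mu,full_matrices=False); print('lever mean',mu,'axis',vt[0],'angle',np.degrees(np.arctan2(vt[0,1],vt[0,0])),'along',np.percentile((w-mu)@vt[0],[0.5,99.5]))
```

```text
[ 415.3 -165.3  156.6]
expected px [[318.5 264.4]
 [306.8 273.3]
 [318.  246.9]]
[([300, 238, 27, 39, 872], array([313., 257.])), ([479, 274, 34, 34, 722], array([496., 290.])), ([553, 315, 32, 36, 719], array([569., 333.]))]
[([274, 197, 69, 21, 111], array([307., 207.])), ([584, 196, 8, 24, 121], array([588., 205.])), ([299, 237, 28, 40, 906], array([313., 257.])), ([585, 241, 7, 24, 105], array([589., 250.])), ([479, 274, 34, 35, 755], array([496., 291.])), ([329, 307, 9, 25, 125], array([333., 318.])), ([553, 315, 32, 36, 733], array([569., 333.]))]
red [([302, 267, 36, 90, 1920], array([318., 315.])), ([123, 314, 57, 40, 646], array([155., 332.])), ([503, 330, 41, 45, 580], array([525., 347.])), ([583, 404, 43, 34, 655], array([606., 422.])), ([596, 445, 44, 35, 896], array([623., 467.])), ([477, 466, 20, 14, 177], array([488., 473.]))]
lever mean [ 461.7 -178.8] axis [ 1.  -0.3] angle -15.128565653456317 along [-32.5  33.9]
```

Post confirmed at about (414.5,−165), directly under the tool. The lever direction is 165°, so the pivot is about (484,−183.5). Lowering around it, then turning.

Request:
carry_out:
  delta_pos:
    - [0, 0, 0.03]
    - [0, 0, 0.055]
    - [0, 0, 0.07]
    - [0, 0, 0.077]
    - [0, 0, 0.077]
  rot:
    - [0, 0, 0]
    - [0, 0, 0]
    - [0, 0, 0]
    - [0, 0, 0]
    - [0, 0, 0]

```text
clock: 83.42
eef_pos: [414.7, -165.3, 79.0]
tcp_rot: [-3.142, -0.0, 2.821]
contact_force: [0.3, 0.6, 0.2]
opening: 0.584
grasp_force: 0.0
```

Request:
carry_out:
  delta_pos:
    - [0, 0, 0]
    - [0, 0, 0]
    - [0, 0, 0]
    - [0, 0, 0]
  rot:
    - [0, 0, 0]
    - [0, 0, 0]
    - [0, 0, 0]
    - [0, 0, 0]
  claw: 0.028

```text
clock: 83.92
eef_pos: [414.7, -165.4, 79.2]
tcp_rot: [-3.142, 0.0, 2.82]
contact_force: [-0.1, 0.3, -0.9]
opening: 0.327
grasp_force: 0.0
```

Run:
```python
from h import *
import math
s=r.sense(); print(s['eef_pos'],s['contact_force'],s['opening'],s['grasp_force'])
piv=np.array([484,-183.5])
def pose(a): 
    p=piv+71.5*np.array([math.cos(math.radians(a)),math.sin(math.radians(a))]); return (*p,80,a-93.4)
S=(415.2,-165.2,80,71.6)
for a in(158,150,142,134,126,118,110,102): go(S,pose(a))
S2=pose(102)
for a in(97,92,88,84,80): go(S2,pose(a))
```

```text
[ 414.7 -165.4   79.2] [-0.1  0.3 -0.9] 0.3273787634689987 0.0
shift [0.0003, 0.0088, 0.0] rotz 7.0
shift [-0.001, 0.0187, 0.0] rotz 15.0
shift [-0.0037, 0.0283, 0.0] rotz 23.0
shift [-0.0077, 0.0375, 0.0] rotz 31.0
shift [-0.0129, 0.046, 0.0] rotz 39.0
shift [-0.0193, 0.0537, 0.0] rotz 47.0
shift [-0.0266, 0.0604, 0.0] rotz 55.0
shift [-0.0349, 0.066, 0.0] rotz 63.0
shift [0.0001, 0.0062, 0.0] rotz 5.0
shift [-0.0003, 0.0125, 0.0] rotz 10.0
shift [-0.0011, 0.0174, 0.0] rotz 14.0
shift [-0.0022, 0.0223, 0.0] rotz 18.0
shift [-0.0036, 0.027, 0.0] rotz 22.0
```

Request:
carry_out:
  delta_pos:
    - [0.0003, 0.0088, 0]
    - [-0.001, 0.0187, 0]
    - [-0.0037, 0.0283, 0]
    - [-0.0077, 0.0375, 0]
    - [-0.0129, 0.046, 0]
    - [-0.0193, 0.0537, 0]
    - [-0.0266, 0.0604, 0]
    - [-0.0349, 0.066, 0]
  rot:
    - [0, 0, 7]
    - [0, 0, 15]
    - [0, 0, 23]
    - [0, 0, 31]
    - [0, 0, 39]
    - [0, 0, 47]
    - [0, 0, 55]
    - [0, 0, 63]

```text
clock: 84.92
eef_pos: [468.0, -113.5, 78.9]
tcp_rot: [-3.14, -0.0, 1.717]
contact_force: [-1.6, -1.6, 1.7]
opening: 0.329
grasp_force: 1.1
```

Request:
carry_out:
  delta_pos:
    - [0.0001, 0.0062, 0]
    - [-0.0003, 0.0125, 0]
    - [-0.0011, 0.0174, 0]
    - [-0.0011, 0.0174, 0]
    - [-0.0011, 0.0174, 0]
  rot:
    - [0, 0, 5]
    - [0, 0, 10]
    - [0, 0, 14]
    - [0, 0, 14]
    - [0, 0, 14]

```text
clock: 85.55
eef_pos: [485.9, -112.2, 79.0]
tcp_rot: [3.141, 0.0, 1.478]
contact_force: [-0.4, -0.5, 1.1]
opening: 0.33
grasp_force: 0.1
```

```bash
python3 st.py
```

```text
[ 485.9  -112.25   78.98] [-0.37 -0.47  1.05] [ 0.04  0.05 -0.03] 3.141417656640931
```

Request:
carry_out:
  delta_pos:
    - [0, 0.002, 0]
    - [0, 0.004, 0]
    - [0, 0.005, 0]
    - [0, 0.005, 0]
  rot:
    - [0, 0, 0]
    - [0, 0, 0]
    - [0, 0, 0]
    - [0, 0, 0]

```text
clock: 86.05
eef_pos: [489.0, -112.3, 78.7]
tcp_rot: [-3.137, -0.0, 1.477]
contact_force: [-7.6, 2.3, 5.4]
opening: 0.327
grasp_force: 3.8
```

```bash
python3 st.py
```

```text
[ 489.05 -112.29   78.68] [-7.65  2.29  5.38] [0.27 1.22 0.02] -3.1374927075064467
```

The lever is at its stop. Back off, lift clear and check.

Request:
carry_out:
  delta_pos:
    - [0, -0.006, 0]
    - [0, -0.006, 0]
    - [0, -0.006, -0.04]
    - [0, -0.006, -0.09]
    - [0, -0.006, -0.14]
    - [-0.03, -0.01, -0.14]
    - [-0.03, -0.01, -0.14]
    - [-0.03, -0.01, -0.14]
  rot:
    - [0, 0, 0]
    - [0, 0, 0]
    - [0, 0, 0]
    - [0, 0, 0]
    - [0, 0, 0]
    - [0, 0, 0]
    - [0, 0, 0]
    - [0, 0, 0]

```text
clock: 87.05
eef_pos: [478.1, -141.4, 218.7]
tcp_rot: [-3.141, -0.0, 1.476]
contact_force: [0.7, 0.5, -0.1]
opening: 0.33
grasp_force: 0.0
```

Run:
```python
from h import *
im,M=shot('wrist','fin.png'); print(M[:3,3])
for cc in((569.5,-24.5),(568,-77),(565,-131)): print(face(im,M,cc,40,half=45)[0])
h=redmask(im); R=(rect(h*255,M,400,530,-230,-90,46,2)>100).astype(np.uint8); n,L,st,ce=cv2.connectedComponentsWithStats(R)
i=1+np.argmax(st[1:,4]); w=np.argwhere(L==i)[:,::-1]/2; w=np.c_[400+w[:,0],-90-w[:,1]]; mu=w.mean(0); v=np.linalg.svd(w-mu,full_matrices=False)[2][0]; print('lever',mu,np.degrees(np.arctan2(v[1],v[0]))%180,w.min(0),w.max(0))
for n in('side','scene'):
    m=redmask(r.grab_frame(n)); 
    print(n,[(np.round(d['box']),round(d['p'],2)) for t in('sanitizer','mug','tape_roll') for d in r.recognise(t,n)[:1]])
```

```text
[ 478.1 -141.4  218.7]
[(array([569.6, -24.7]), array([30.1, 30. ]), -2.622401237487793, array([569.3, -24.9]))]
[(array([568.6, -77.3]), array([31.5, 31.4]), -45.0, array([568.5, -77.3]))]
[(array([ 565.7, -131.4]), array([29.9, 30. ]), -2.4895529747009277, array([ 565.3, -131.2]))]
lever [ 482.8 -161. ] 91.42094106837683 [ 470.5 -197. ] [ 496.5 -121.5]
side [(array([447., 257., 485., 324.]), 0.84), (array([444., 358., 506., 438.]), 0.94)]
scene [(array([291., 190., 301., 198.]), 0.61), (array([323., 351., 371., 399.]), 0.82)]
```

The lever is at 91.4°, which is the 1.5 rad stop. The shells are seated, the tray is home and the bystanders are unmoved. Handing in.

```bash
python3 -c "
from rig import r
print(r.sign_off())"
```

```text
the job is handed in; nothing more can be done
None
```

I handed the job in at about 87 s on the robot's clock: both whole squares and the one whole round are seated, all three broken shells are in the scrap bin, the tray is home, and the lever is at its locked stop; sign-off returned no verdict.

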